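# Open the board tester past its hidden safety catch

## Task

The clamps of the board tester are undone and its lid stands ajar, held only by the sprung safety catch hidden under the lid's front edge. Reach in under that edge, feel along it for the catch, push the catch to the left and keep it aside while you lift, then swing the lid steadily up to its stop so that it stays open. Do not force the catch or fling the lid, and leave the meter, the solder reel and the cutters where they are.

Things in the scene. Friction and masses are not known exactly. Their poses are not given: they have to be found in the camera images.
- fixture: Board tester, fixed to the bench: a grey box 170 mm deep (x), 280 mm wide (y), rim 85 mm high, with a hinged lid. Origin on the bench, 75 mm behind the outer face of its front wall, midway across; x points to its back, away from the robot, y to the left seen from the robot, z up. The lid's hinge runs along y at x = 85 mm, z = 95 mm.
- lid (a joint): Lid angle (rad): 0 = ajar as found, on its supports, its front raised 0.11 rad from level; 1.30 = fully open at its stop. Lid 220 mm from hinge to front edge, 280 mm wide, 10 mm thick, 0.55 kg: blue front rail, aluminium frame, clear window. Its stiff hinge holds it wherever it is left; raising the front edge takes about 7 N. Held by the catch it rises only 2 mm, and pulling up binds the catch.
- lip (a point): Middle of the lower front corner of the lid's front edge, a skirt 4 mm thick hanging 10 mm below the lid's underside: 220 mm before the hinge, 15 mm below the hinge's plane, 104 mm above the bench with the lid ajar, 60 mm before the tester's front wall. 27 mm behind it a steel bar runs along under the lid, 7 mm lower. Moves with the lid; axes: x from front to hinge, y along the edge.
- catch_zone (a point): Middle of the strip in which the hidden catch may stand: 118 mm in front of the tester's origin, 73 mm above the bench, fixed to the tester. The rest position of the catch's finger tab lies somewhere from 59 mm to the right (-y) of this point to 41 mm to the left; it differs every time. A rail on the front wall, below 45 mm, carries the catch and sticks out 10 mm.
- catch (a joint): Angle of the catch (rad): 0 = engaged, 0.7 and more = lid free, 0.95 = stop. An upright finger tab, 52 to 94 mm above the bench, 10 mm thick at its free end, turns on an upright spindle 30 mm behind that end. Pushed left (+y) it yields to a spring, 3 N at first to 7 N; frees the lid after 21 mm, stops at 27 mm. It springs back, so hold it until the lid's edge is 15 mm up. Rigid to the right.
- meter: Yellow multimeter lying on its back, 180 x 88 x 38 mm, left of the tester. Origin under its middle. Leave it alone.
- solder: Reel of solder standing on its flange, 64 mm across, 50 mm high, right of the tester. Origin under its middle. Leave it alone.
- cutters: Side cutters with blue handles lying flat, 160 mm long, 16 mm high, right of the tester. Origin near the joint of the handles. Leave them alone.

How it is judged:
By the outcome, as a careful person would: the job done as asked, in the order asked, and still so for the second after the job is handed in, with the robot touching nothing.
It also fails if it takes over 64 s, if anything falls off the work surface, if the arm or the gripper's body presses on something with over 40 N, if the wrist force passes 120 N, or if a joint passes its speed limit or range.

## Robot

A 6-joint arm with a two-finger parallel gripper is mounted at the origin on the work surface. World frame = base frame: x ahead of the robot, y to its left, z up, the work surface at z = 0. Lengths are in m, angles in rad, forces in N, time in s.
With the tool pointing down it reaches from about 0.375 to 0.9 m from the base axis. Payload 3.1 kg.
Tool frame: the origin (TCP) lies at the very end of the fingers, on their centre line; the grasp point (between the pads) lies 19 mm behind it; z points along the fingers, y is the direction in which the jaws open and shut (so a half turn about z gives the same grasp; the last joint's range is limited). The gripper opens to 85 mm and grips with 20 to 120 N. Pads are 22 mm wide; open, the fingers measure 114 mm over their backs; the gripper's body (76 mm by 85 mm) begins 54 mm behind the grasp point. The pads swing forward as they close: fully open they stand 13 mm farther back than shut.
Start: joints at [-1.45, 0.527, 1.433, -0, 1.181, -0.178], TCP at [0.184, -0.597, 0.203] pointing down, gripper open.
Joint ranges: [-3.08, 3.08], [-0.75, 2.2], [0.22, 2.44], [-1.43, 4.57], [0, 2.65], [-2.85, 2.85]. Speed limits (rad/s): [2.79, 2.79, 3.14, 3.14, 3.14, 3.14].

## Interface

Orientations are given as a unit quaternion [x, y, z, w].
In Python, from station import manip gives the robot as it stands.
- The arm moves only by the tool send_rows, never from a script. Its argument "motion" is a list of rows, each an object with "gripper": the finger opening in mm, from 0 to 85.4; "travel": the shift along the tool's x, y, z in mm, a list of three; "rotation": the turn, a rotation vector about the tool's x, y, z in degrees, a list of three. In form: [{"gripper": gripper, "travel": [x, y, z], "rotation": [ax, ay, az]}, ...]. A call has 1 to 12 rows; each row shifts and turns the commanded pose from where the row before left it, along the tool's axes as they then stand; what a row does not reach is not made up. A row lasts 1/12 s, in which the tool goes at most 41.7 mm and 7.16 degrees, less where a joint would pass 70% of its speed; a pose out of reach is approached as far as the arm can. A call is refused whole if a number of a shift passes 41.7 or a number of a turn 7.16, either way. A call with a gripper value outside its range is refused whole. The fingers move at their own pace and stop on an object; "newtons" is the grip in N (left out, the last holds). Time passes only in rows, so rows that do not move let the fingers close. It gives the time, the measured TCP pose, the force and the opening at its end, in the units of the state.
- manip.sense(): the state, without advancing time (a new reading comes with each control period).
- manip.snapshot(name): name is "scene" or "top"; returns the picture (384x512x3 uint8, red, green, blue); there is no depth.
- manip.calibration(name): a dict with "fx", "fy", "cx", "cy" (pixels), "cam_to_world" (4x4, takes a point from camera to world coordinates). Camera axes: x right, y down, z forward; pixel columns grow to the right and rows downward; lengths in m; the calibration is good to about 2 mm. A picture is of the moment at which its call begins. calibration takes no time and is no camera call.
- manip.sign_off(): hands the job in, once; it reports no verdict.
The state is a dict: "t": time; "q": joint angles; "qd": joint speeds; "tau": joint torques, N m; "tcp_pos": TCP position; "tool_rot": TCP orientation; "force": force on the tool from outside, world axes, zero at the start; "ft_torque": the same for the moment, N m; "finger_gap": opening from 0.0 (shut) to 1.0 (fully open).
Only numpy, scipy, OpenCV 4.12 (cv2) and the standard library are available. Lean on these libraries where they do the work, as an engineer would, in place of code of your own. Each camera call takes 0.05 s, during which the arm holds its last target. There are 200 camera calls.

## Working session

There is one attempt and no reset: what is moved stays moved. The work goes in short steps, Python scripts to look and compute and a tool call to move; the robot and the scene stay as the last step left them, time stands still between calls to the robot, and variables do not carry over. Pictures are saved under pics/ and viewed, about 8 in all and at most 12, crops included, and the job is handed in when it is done.

Besides the shell and the picture viewer there is one more tool, called after ">>>" as a command line: name --argument value ..., lists and objects as JSON in quotes. send_rows: Moves the arm, as the interface text tells. Its arguments: {"type":"object","properties":{"motion":{"type":"array","items":{"type":"object","properties":{"gripper":{"type":"number"},"travel":{"type":"array","items":{"type":"number"}},"rotation":{"type":"array","items":{"type":"number"}}}}},"newtons":{"type":"number"}},"required":["motion"]}

```bash
mkdir -p pics; python3 - <<'E'
from station import manip
import cv2
s=manip.sense(); print({k:s[k] for k in ("t","tcp_pos","tool_rot","force","finger_gap")})
for n in("scene","top"):
    cv2.imwrite(f"pics/{n}0.png",manip.snapshot(n)[:,:,::-1]); print(n,manip.calibration(n))
E
```

```text
{'t': 0.0, 'tcp_pos': array([ 0.18390369, -0.59653661,  0.20222232]), 'tool_rot': array([ 9.88862701e-01,  1.48826703e-01,  2.59024691e-05, -1.08224359e-03]), 'force': array([-0.13842718, -0.15067425,  0.4218363 ]), 'finger_gap': 1.000160187620418}
scene {'fx': 356.77697427820095, 'fy': 356.77697427820095, 'cx': 255.726153603677, 'cy': 190.18472879978987, 'cam_to_world': array([[ 0.04998455,  0.85356054, -0.51859035,  1.05139197],
       [ 0.99866145, -0.04962812,  0.01457227,  0.00697747],
       [-0.01329835, -0.51862458, -0.85489865,  0.79446829],
       [ 0.        ,  0.        ,  0.        ,  1.        ]])}
top {'fx': 384.7231731380443, 'fy': 384.7231731380443, 'cx': 250.12358842740164, 'cy': 191.66752589251504, 'cam_to_world': array([[ 2.18834448e-02, -9.94447710e-01,  1.02931372e-01,
         5.14576123e-01],
       [-9.99758128e-01, -2.19927517e-02,  7.29634597e-05,
         5.89598548e-02],
       [ 2.19118577e-03, -1.02908073e-01, -9.94688457e-01,
         1.09936572e+00],
       [ 0.00000000e+00,  0.00000000e+00,  0.00000000e+00,
         1.00000000e+00]])}
```

View pics/scene0.png

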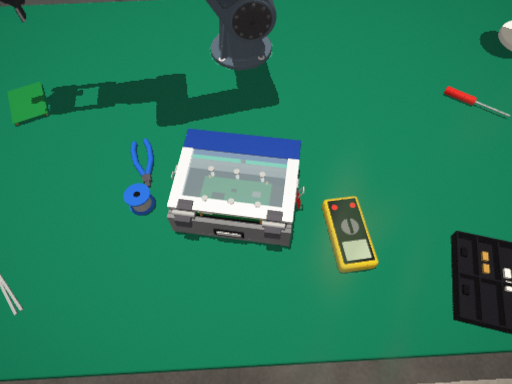

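View pics/top0.png

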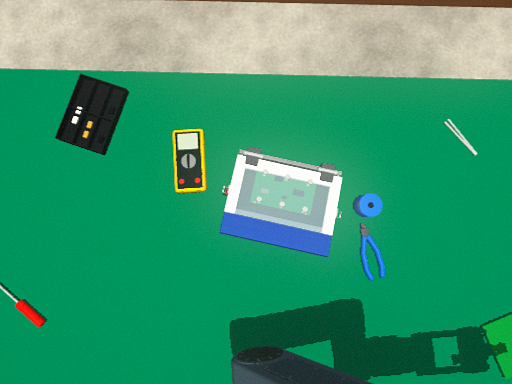

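The lid's blue rail is the near edge: in the top view its front corners are at about (220,234) and (328,256), and in the scene view at about (188,132) and (300,140). The meter is on the left. The reel and cutters are on the right, with the cutters close to the right front corner. Next I measure the rail.

```bash
cat > h.py <<'E'
import numpy as np,cv2
from station import manip
def ray(n,u,v):
    c=manip.calibration(n);T=c["cam_to_world"]
    d=T[:3,:3]@np.array([(u-c["cx"])/c["fx"],(v-c["cy"])/c["fy"],1]);return T[:3,3],d
def onz(n,u,v,z):
    o,d=ray(n,u,v);return o+d*(z-o[2])/d[2]
def blue(img):
    h=cv2.cvtColor(img,cv2.COLOR_RGB2HSV);return cv2.inRange(h,(108,150,50),(128,255,255))
def rail(img):
    c,_=cv2.findContours(blue(img),cv2.RETR_EXTERNAL,cv2.CHAIN_APPROX_NONE)
    return max(c,key=cv2.contourArea)
E
python3 - <<'E'
from h import *
P={}
for n in("top","scene"):
    c=rail(cv2.imread(f"pics/{n}0.png")[:,:,::-1].copy())
    a=cv2.approxPolyDP(c,4,True)[:,0]
    b=cv2.boxPoints(cv2.minAreaRect(c))
    print(n,cv2.contourArea(c),a.tolist(),b.round(1).tolist())
    for p in a: print(p,onz(n,*p,.124).round(4), onz(n,*p,.104).round(4))
E
```

```text
top 2222.5 [[224, 213], [220, 232], [327, 255], [328, 235]] [[219.3000030517578, 232.39999389648438], [224.10000610351562, 211.39999389648438], [331.5, 235.5], [326.79998779296875, 256.5]]
[224 213] [0.5597 0.124  0.124 ] [0.5606 0.1254 0.104 ]
[220 232] [0.5116 0.1327 0.124 ] [0.5116 0.1342 0.104 ]
[327 255] [ 0.4602 -0.1372  0.124 ] [ 0.4591 -0.1412  0.104 ]
[328 235] [ 0.5101 -0.1396  0.124 ] [ 0.51   -0.1437  0.104 ]
scene 1997.5 [[184, 144], [298, 158], [300, 141], [188, 129]] [[183.6999969482422, 146.5], [185.8000030517578, 127.80000305175781], [300.20001220703125, 140.5], [298.1000061035156, 159.1999969482422]]
[184 144] [ 0.5056 -0.1465  0.124 ] [ 0.4893 -0.1511  0.104 ]
[298 158] [0.5631 0.1207 0.124 ] [0.5485 0.1241 0.104 ]
[300 141] [0.5133 0.1311 0.124 ] [0.4972 0.1348 0.104 ]
[188 129] [ 0.4591 -0.1392  0.124 ] [ 0.4414 -0.1436  0.104 ]
```

```bash
cat >> h.py <<'E'
from scipy.spatial.transform import Rotation as R
YAW=-0.194; O=np.array([.616,-.029,0]); F=R.from_euler("z",YAW)
def fix(p): return F.inv().apply(np.asarray(p)-O)*1000     # world m -> fixture mm
def tool(pitch):  # pitch deg below horizontal; tool y = fixture right, tool x up
    p=np.radians(pitch); z=np.array([np.cos(p),0,-np.sin(p)]); y=np.array([0,-1.,0])
    return F*R.from_matrix(np.c_[np.cross(y,z),y,z])
def state():
    s=manip.sense(); r=R.from_quat(s["tool_rot"]); z=F.inv().apply(r.apply([0,0,1]))
    print("t",round(s["t"],2),"fix",fix(s["tcp_pos"]).round(1),"pitch",np.degrees(np.arctan2(-z[2],z[0])).round(1),
      "F",F.inv().apply(s["force"]).round(1),"q",np.round(s["q"],2),"gap",round(s["finger_gap"],2)); return s,r
def plan(target,pitch,n):   # rows from here to fixture point (mm), pitch
    s,r=state(); r1=tool(pitch); p1=F.apply(np.array(target)/1000)+O
    rv=(r.inv()*r1).as_rotvec()/n; dp=(p1-s["tcp_pos"])/n*1000
    print("rot/row",np.degrees(rv).round(2))
    for i in range(n): print((r*R.from_rotvec(rv*i)).inv().apply(dp).round(1).tolist())
E
python3 -c "
from h import *
for a in((.512,.132,.124),(.459,-.138,.124)): print(fix(a))
plan([-200,-90,200],90,18)"
```

```text
[-133.08750622  137.93011161  124.        ]
[-133.04122088 -137.22256938  124.        ]
t 0.1 fix [-314.5 -640.2  202.3] pitch 90.0 F [ 0.2 -0.1  0.2] q [-1.45  0.53  1.43 -0.    1.18 -0.18] gap 1.0
rot/row [-0.01  0.    1.57]
[20.1, -23.9, 0.2]
[19.4, -24.5, 0.2]
[18.7, -25.0, 0.2]
[18.0, -25.5, 0.2]
[17.3, -26.0, 0.2]
[16.6, -26.4, 0.2]
[15.9, -26.9, 0.2]
[15.1, -27.3, 0.2]
[14.4, -27.7, 0.2]
[13.6, -28.1, 0.2]
[12.9, -28.5, 0.2]
[12.1, -28.8, 0.2]
[11.3, -29.1, 0.1]
[10.5, -29.4, 0.1]
[9.7, -29.7, 0.1]
[8.9, -29.9, 0.1]
[8.0, -30.2, 0.1]
[7.2, -30.4, 0.1]
```

>>> send_rows --motion '[{"gripper": 0,"travel": [20,-23,0],"rotation": [0,0,0]},{"gripper": 0,"travel": [20,-23,0],"rotation": [0,0,0]},{"gripper": 0,"travel": [20,-23,0],"rotation": [0,0,0]},{"gripper": 0,"travel": [20,-23,0],"rotation": [0,0,0]},{"gripper": 0,"travel": [20,-23,0],"rotation": [0,0,0]},{"gripper": 0,"travel": [20,-23,0],"rotation": [0,0,0]},{"gripper": 0,"travel": [20,-23,0],"rotation": [0,0,0]},{"gripper": 0,"travel": [20,-23,0],"rotation": [0,0,0]},{"gripper": 0,"travel": [20,-23,0],"rotation": [0,0,0]},{"gripper": 0,"travel": [20,-23,0],"rotation": [0,0,0]},{"gripper": 0,"travel": [20,-23,0],"rotation": [0,0,0]},{"gripper": 0,"travel": [20,-23,0],"rotation": [0,0,0]}]'

```text
t: 1.1
tcp_pos: [0.3323, -0.2613, 0.2031]
tool_rot: [0.989, 0.149, -0.0, -0.0]
force: [0.6, 0.3, 0.2]
finger_gap: -0.001
```

```bash
python3 -c "
from h import *
plan([-200,-90,190],30,12)"
```

```text
t 1.1 fix [-233.6 -282.6  203.1] pitch 90.0 F [0.5 0.4 0.2] q [-0.93  0.26  1.91  0.    0.97  0.34] gap -0.0
rot/row [-1.23  4.9   2.13]
[10.1, -12.8, 1.1]
[9.5, -13.2, 1.6]
[8.8, -13.6, 2.1]
[8.1, -14.0, 2.6]
[7.3, -14.3, 2.9]
[6.5, -14.6, 3.2]
[5.7, -14.9, 3.4]
[4.8, -15.2, 3.5]
[4.0, -15.4, 3.6]
[3.1, -15.6, 3.5]
[2.2, -15.8, 3.4]
[1.3, -15.9, 3.2]
```

>>> send_rows --motion '[{"gripper": 0,"travel": [10,-13,1],"rotation": [-1.2,4.9,2.1]},{"gripper": 0,"travel": [9.5,-13,1.5],"rotation": [-1.2,4.9,2.1]},{"gripper": 0,"travel": [9,-13.5,2],"rotation": [-1.2,4.9,2.1]},{"gripper": 0,"travel": [8,-14,2.5],"rotation": [-1.2,4.9,2.1]}]'

```text
t: 1.43
tcp_pos: [0.3561, -0.2015, 0.1998]
tool_rot: [0.981, 0.074, 0.176, 0.017]
force: [0.4, 0.9, 1.0]
finger_gap: 0.002
```

```bash
python3 -c "
from h import *
s,r=state(); print(repr(s['q']),s['tcp_pos'],s['tool_rot'])"
```

```text
t 1.43 fix [-221.8 -219.4  199.8] pitch 69.9 F [0.2 1.  1. ] q [-1.05  0.15  2.18  0.49  0.69  0.01] gap 0.0
array([-1.04791769,  0.14813028,  2.17778412,  0.49017342,  0.68610046,
        0.01040594]) [ 0.3560714  -0.20149812  0.19977917] [0.98143179 0.07375348 0.1762503  0.01696754]
```

>>> send_rows --motion '[{"gripper": 0,"travel": [7.5,-14.5,3],"rotation": [-1.2,4.9,2.1]},{"gripper": 0,"travel": [6.5,-14.5,3],"rotation": [-1.2,4.9,2.1]},{"gripper": 0,"travel": [5.5,-15,3.5],"rotation": [-1.2,4.9,2.1]},{"gripper": 0,"travel": [5,-15,3.5],"rotation": [-1.2,4.9,2.1]}]'

```text
t: 1.77
tcp_pos: [0.3772, -0.1518, 0.1978]
tool_rot: [0.951, 0.016, 0.309, 0.022]
force: [0.4, 0.2, -0.6]
finger_gap: 0.003
```

```bash
python3 -c "
from h import *
s,r=state(); print(repr(s['q']),s['tcp_pos'],s['tool_rot'])"
```

```text
t 1.77 fix [-210.7 -166.5  197.8] pitch 54.1 F [ 0.4  0.3 -0.6] q [-1.14  0.17  2.42  1.23  0.59 -0.68] gap 0.0
array([-1.14438134,  0.16845107,  2.42470954,  1.22555273,  0.58835436,
       -0.67673024]) [ 0.37719302 -0.15181485  0.19776988] [0.95060045 0.01576939 0.30920272 0.02244546]
```

```bash
cat > fk.py <<'E'
import numpy as np
from scipy.optimize import least_squares
from scipy.spatial.transform import Rotation as R
ry=lambda a:R.from_euler("y",a); rz=lambda a:R.from_euler("z",a)
D=[([-1.45,.527,1.433,0,1.181,-.178],[.18390,-.59654,.2022],None),
([-1.04791769,.14813028,2.17778412,.49017342,.68610046,.01040594],[.3560714,-.20149812,.19977917],[.98143179,.07375348,.1762503,.01696754]),
([-1.14438134,.16845107,2.42470954,1.22555273,.58835436,-.67673024],[.37719302,-.15181485,.19776988],[.95060045,.01576939,.30920272,.02244546])]
def rot(q,s4,s6): return rz(q[0])*ry(q[1]+q[2])*rz(s4*q[3])*ry(q[4])*rz(s6*q[5])
E
python3 - <<'E'
from fk import *
for s4 in(1,-1):
  for s6 in(1,-1):
    print(s4,s6,[((rot(q,s4,s6).inv()*R.from_quat(o)).as_euler("zyx",degrees=True)).round(1).tolist() for q,_,o in D[1:]])
E
```

```text
1 1 [[90.0, 0.0, 0.0], [90.0, 0.0, -0.0]]
1 -1 [[91.2, 0.0, 0.0], [12.5, 0.0, 0.0]]
-1 1 [[131.3, -12.2, -32.7], [-121.0, -59.2, 27.5]]
-1 -1 [[132.3, -12.9, -32.5], [131.3, -24.6, -60.0]]
```

```bash
cat >> fk.py <<'E'
D.append(([-.93,.26,1.91,0,.97,.34],[.3323,-.2613,.2031],None))
def fk(q,P):
    o,h,a2,e,a3,d=P; r=rot(q,1,1)*rz(np.pi/2)
    return rz(q[0]).apply(np.array([o,0,h])+ry(q[1]).apply([0,0,a2])+ry(q[1]+q[2]).apply([e,0,a3]))+r.apply([0,0,d]),r
w=[5,10,10,.3]
def res(P): return np.concatenate([k*(fk(q,P)[0]-p) for k,(q,p,_) in zip(w,D)]+[1e-3*(P-np.array([0,.3,.4,0,.4,.2]))])
S=least_squares(res,[0,.3,.4,0,.4,.2]); P=S.x
LO=np.array([-3.08,-.75,.22,-1.43,0,-2.85]);HI=np.array([3.08,2.2,2.44,4.57,2.65,2.85])
def ik(p,r,seeds):
    best=None
    for s in seeds:
        f=lambda q:np.r_[10*(fk(q,P)[0]-p),(fk(q,P)[1].inv()*r).as_rotvec()]
        k=least_squares(f,np.clip(s,LO+.01,HI-.01),bounds=(LO,HI))
        if best is None or k.cost<best.cost-1e-9: best=k
    return best.x,best.cost
E
python3 - <<'E'
from fk import *; from h import *
print(P.round(4),[ (1000*(fk(q,P)[0]-p)).round(1).tolist() for q,p,_ in D])
rng=np.random.default_rng(0)
seeds=[[-.3,.2,2.2,c,.5,b] for c in(0,1.5,3.1) for b in(-1.5,0,1.5)]
for pitch in(20,30,40):
  for tgt in([-200,-90,200],[-200,-90,70],[-105,-90,65],[-105,60,65],[-110,0,100]):
    for half in(0,1):
      q,c=ik(F.apply(np.array(tgt)/1000)+O,tool(pitch)*rz(np.pi*half),seeds)
      print(pitch,tgt,half,q.round(2),f"{c:.1e}")
E
```

```text
[-0.1634  0.4757  0.6826  0.0917  0.51    0.5759] [[-109.5, -16.3, 9.3], [-32.6, -15.7, -5.0], [19.1, 6.6, 2.7], [-103.7, -45.3, -6.9]]
20 [-200, -90, 200] 0 [-3.08  1.15  2.44  0.23  0.89 -1.65] 8.8e-03
20 [-200, -90, 200] 1 [ 2.94  1.17  2.44 -0.01  0.88  1.57] 7.7e-03
20 [-200, -90, 70] 0 [-3.08  1.33  2.42  0.31  0.63 -1.74] 1.7e-03
20 [-200, -90, 70] 1 [-3.08  1.33  2.42  0.31  0.63  1.4 ] 1.7e-03
20 [-105, -90, 65] 0 [-3.08  1.62  2.44  0.53  0.45 -2.  ] 5.7e-03
20 [-105, -90, 65] 1 [-3.08  1.62  2.44  0.53  0.45  1.15] 5.7e-03
20 [-105, 60, 65] 0 [ 1.52  1.28  2.44  4.57  1.17 -0.93] 2.8e-03
20 [-105, 60, 65] 1 [1.52 1.28 2.44 4.57 1.17 2.21] 2.8e-03
20 [-110, 0, 100] 0 [-3.08  1.61  2.44  0.16  0.47 -1.65] 2.9e-02
20 [-110, 0, 100] 1 [-3.08  1.61  2.44  0.16  0.47  1.49] 2.9e-02
30 [-200, -90, 200] 0 [-2.53  0.97  2.44  0.65  1.   -1.65] 3.9e-02
30 [-200, -90, 200] 1 [ 2.14  0.97  2.44 -0.66  1.01  1.64] 3.9e-02
30 [-200, -90, 70] 0 [-3.08  1.31  2.44  0.33  0.59 -1.75] 1.1e-02
30 [-200, -90, 70] 1 [-3.08  1.31  2.44  0.33  0.59  1.4 ] 1.1e-02
30 [-105, -90, 65] 0 [-1.94  1.3
[... 303 characters left out ...]
 0, 100] 1 [1.19 0.9  2.44 4.57 1.   1.72] 1.5e-02
40 [-200, -90, 200] 0 [-1.55  0.34  2.44  1.09  0.9  -0.85] 4.4e-02
40 [-200, -90, 200] 1 [ 1.17  0.34  2.44 -1.09  0.9   0.85] 4.4e-02
40 [-200, -90, 70] 0 [-2.23  1.1   2.44  1.06  0.82 -1.8 ] 4.6e-02
40 [-200, -90, 70] 1 [-2.23  1.1   2.44  1.06  0.82  1.34] 4.6e-02
40 [-105, -90, 65] 0 [-0.81  0.65  2.44  2.2   0.67 -1.31] 3.5e-02
40 [-105, -90, 65] 1 [0.43 0.66 2.44 4.1  0.68 1.31] 3.5e-02
40 [-105, 60, 65] 0 [ 1.01  0.84  2.44  4.28  0.92 -1.43] 6.5e-04
40 [-105, 60, 65] 1 [1.01 0.84 2.44 4.28 0.92 1.71] 6.5e-04
40 [-110, 0, 100] 0 [ 0.93  0.71  2.44  4.44  0.84 -1.68] 9.7e-03
40 [-110, 0, 100] 1 [0.93 0.71 2.44 4.44 0.84 1.46] 9.7e-03
```

```bash
python3 - <<'E'
s=open('fk.py').read()
s=s.replace('o,h,a2,e,a3,d=P;','o,h,a2,e,a3,d,b,f,g=P;').replace('apply([e,0,a3]))+r.apply([0,0,d])','apply([e,b,a3])+(ry(q[1]+q[2])*rz(q[3])).apply([g,0,0]))+(rot(q,1,1)*rz(-q[5])).apply([f,0,d])')
s=s.replace('[0,.3,.4,0,.4,.2]','[0,.3,.4,0,.4,.2,0,0,0]')
open('fk.py','w').write(s)
E
python3 - <<'E'
from fk import *
print(P.round(4),[ (1000*(fk(q,P)[0]-p)).round(1).tolist() for q,p,_ in D])
E
```

```text
[-0.0014  0.2754  0.5885  0.1137  0.3895  0.3283  0.1106 -0.0026  0.0006] [[-0.0, -0.0, 0.0], [0.0, 0.0, -0.0], [-0.0, -0.0, 0.0], [1.6, -1.4, -1.3]]
```

>>> send_rows --motion '[{"gripper": 0,"travel": [20,-5,20],"rotation": [0,0,0]},{"gripper": 0,"travel": [20,-5,20],"rotation": [0,0,0]}]'

```text
t: 1.93
tcp_pos: [0.4318, -0.1437, 0.1874]
tool_rot: [0.951, 0.012, 0.307, 0.022]
force: [0.3, -1.3, 0.3]
finger_gap: -0.001
```

```bash
python3 -c "
from h import *
s,r=state(); print(repr(s['q']),s['tcp_pos'],s['tool_rot'])"
```

```text
t 1.93 fix [-158.7 -148.1  187.4] pitch 54.4 F [ 0.5 -1.2  0.3] q [-0.92  0.25  2.34  1.36  0.47 -0.6 ] gap -0.0
array([-0.91514078,  0.24875441,  2.34287645,  1.35793732,  0.46951599,
       -0.59733093]) [ 0.43177045 -0.14368475  0.18735694] [0.95130556 0.01185322 0.30720986 0.02234568]
```

>>> send_rows --motion '[{"gripper": 0,"travel": [20,0,20],"rotation": [0,6,0]},{"gripper": 0,"travel": [20,0,20],"rotation": [0,6,0]}]'

```text
t: 2.1
tcp_pos: [0.4657, -0.1345, 0.1846]
tool_rot: [0.932, 0.023, 0.362, 0.011]
force: [-0.3, 1.0, -0.0]
finger_gap: 0.002
```

```bash
python3 -c "
from h import *
s,r=state(); print(repr(s['q']),s['tcp_pos'],s['tool_rot'])"
```

```text
t 2.1 fix [-127.1 -132.5  184.6] pitch 48.0 F [-0.5  1.  -0. ] q [-0.9   0.34  2.37  1.72  0.56 -0.97] gap 0.0
array([-0.9034785 ,  0.34406388,  2.36975891,  1.71668246,  0.56311616,
       -0.97347529]) [ 0.46570325 -0.13453059  0.18455398] [0.93170525 0.02302176 0.36231269 0.01117291]
```

```bash
python3 - <<'E'
s=open('fk.py').read()
s=s.replace('def fk(','''D+=[([-.91514078,.24875441,2.34287645,1.35793732,.46951599,-.59733093],[.43177045,-.14368475,.18735694],0),
([-.9034785,.34406388,2.36975891,1.71668246,.56311616,-.97347529],[.46570325,-.13453059,.18455398],0)]
def fk(''',1).replace('w=[5,10,10,.3]','w=[10,10,10,.3,10,10]').replace('1e-3*','1e-4*')
open('fk.py','w').write(s)
s=open('h.py').read()
s=s.replace('def tool(pitch):','def tool(pitch,yaw=0):').replace('return F*R.from_m','return F*R.from_euler("z",yaw,degrees=True)*R.from_m')
open('h.py','w').write(s)
E
python3 - <<'E'
from fk import *; from h import *
print(P.round(4),[ (1000*(fk(q,P)[0]-p)).round(1).tolist() for q,p,_ in D])
seeds=[[a,.4,2.2,c,.6,b] for a in(-.8,0,.6) for c in(0,1.5,3.1) for b in(-1,1)]
for yaw in(-40,-20,0,20,40):
 for pitch in(20,30,40):
  L=[]
  for tgt in([-200,-90,70],[-105,-90,65],[-105,60,65]):
      q,c=ik(F.apply(np.array(tgt)/1000)+O,tool(pitch,yaw),seeds)
      L.append(f"{c:.0e} "+str(q.round(1)))
  print(yaw,pitch,L)
E
```

```text
[-0.0007  0.2754  0.5874  0.1136  0.39    0.3266  0.1107 -0.0023  0.0013] [[0.0, -0.0, 0.1], [-0.0, 0.1, -0.2], [0.1, 0.0, -0.0], [1.7, -1.4, -1.4], [-0.2, -0.1, 0.1], [0.0, 0.0, -0.0]]
-40 20 ['7e-04 [ 0.2  1.3  2.4  4.2  1.5 -1.1]', '2e-29 [ 0.1  1.1  2.3  4.1  1.4 -1.3]', '3e-21 [ 0.5  1.   2.   4.5  1.2 -1.7]']
-40 30 ['2e-03 [ 0.2  1.1  2.4  4.1  1.2 -1.2]', '3e-30 [ 0.   1.   2.3  4.   1.1 -1.5]', '3e-25 [ 0.4  0.9  2.   4.6  1.  -1.8]']
-40 40 ['2e-03 [ 0.1  0.9  2.4  4.1  1.  -1.4]', '2e-30 [-0.   0.8  2.3  4.   0.8 -1.6]', '3e-04 [ 0.3  0.8  2.1  4.6  0.8 -1.9]']
-20 20 ['6e-02 [ 0.3  1.5  2.4  4.2  1.7 -1. ]', '8e-03 [-0.1  1.3  2.4  3.7  1.8 -1.3]', '3e-30 [ 0.3  1.1  2.3  4.   1.4 -1.4]']
-20 30 ['6e-02 [ 0.2  1.1  2.4  4.1  1.2 -1.4]', '7e-03 [-0.1  1.1  2.4  3.6  1.3 -1.4]', '3e-28 [ 0.3  1.   2.3  3.9  1.1 -1.5]']
-20 40 ['5e-02 [-0.   0.8  2.4  3.9  0.8 -1.7]', '6e-04 [-0.3  0.9  2.4  3.4  1.  -1.5]', '6e-22 [ 0.2  0.8  2.3  3.9  0.8 -1.6]']
0 20 ['2e-01 [-1.8  2.1  2.4  1.4  1.2 -2.8]', '8e-02 [-1.   1.9  2.4  1.9  2.3 -2.6]', '6e-03 [ 0.1  1.3  2.4  3.6  1.8 -1.4]']
[... 338 characters left out ...]
4 -2.2]', '5e-02 [-0.8  1.5  2.4  2.   1.7 -2.2]']
20 30 ['6e-02 [-1.3  1.1  2.4  1.5  1.  -1.8]', '7e-03 [-1.   1.1  2.4  2.   1.1 -1.9]', '2e-02 [-0.4  0.9  2.4  2.6  1.  -1.7]']
20 40 ['5e-02 [-1.1  0.8  2.4  1.6  0.7 -1.4]', '6e-04 [-0.9  0.9  2.4  2.2  1.  -1.8]', '2e-03 [-0.4  0.9  2.4  2.7  1.  -1.7]']
40 20 ['7e-04 [-1.5  1.3  2.4  1.4  1.1 -2.2]', '8e-25 [-1.2  1.1  2.3  1.6  1.2 -1.9]', '3e-05 [-0.8  1.3  2.4  2.   1.4 -2.1]']
40 30 ['3e-03 [-1.4  1.1  2.4  1.4  1.  -2. ]', '2e-21 [-1.1  1.   2.3  1.6  1.  -1.7]', '2e-17 [-0.7  1.1  2.4  2.1  1.2 -1.9]']
40 40 ['2e-03 [-1.2  0.9  2.4  1.5  0.8 -1.8]', '8e-25 [-1.   0.8  2.3  1.6  0.9 -1.5]', '4e-28 [-0.6  0.9  2.4  2.1  0.9 -1.7]']
```

```bash
cat >> fk.py <<'E'
from h import F,O,tool,manip
def reach(tgt,pitch,roll,yaw=0,seeds=None):
    seeds=seeds or [[a,.4,2.0,c,.6,b] for a in(-.8,0,.6) for c in(-.5,1.5,3.1) for b in(-1,1)]
    return ik(F.apply(np.array(tgt)/1000)+O,tool(pitch,yaw)*rz(np.radians(roll)),seeds)
E
python3 - <<'E'
from fk import *
for roll in(90,-90):
 for pitch in(33,38,43):
  for yaw in (-15,0,15):
   L=[]
   for tgt in([-135,-90,135],[-79,-90,96],[-79,70,96]):
      q,c=reach(tgt,pitch,roll,yaw); L.append(f"{c:.0e} "+str(q.round(1)))
   print(roll,pitch,yaw,L)
E
```

```text
90 33 -15 ['2e-02 [-0.2  0.6  2.4  3.6  0.8 -0.2]', '2e-03 [-0.3  0.9  2.4  3.3  1.1  0. ]', '6e-24 [ 0.2  0.8  2.3  3.8  1.  -0. ]']
90 33 0 ['4e-02 [-0.6  0.5  2.4  2.6  0.5  0.2]', '1e-02 [-0.6  0.8  2.4  2.8  0.9 -0. ]', '4e-31 [-0.   0.9  2.4  3.3  1.2  0. ]']
90 33 15 ['2e-02 [-1.   0.6  2.4  1.8  0.8  0.2]', '2e-03 [-0.9  0.9  2.4  2.2  1.1 -0.1]', '2e-03 [-0.3  0.9  2.4  2.9  1.1 -0.1]']
90 38 -15 ['1e-02 [-0.3  0.6  2.4  3.5  0.7 -0.1]', '2e-05 [-0.3  0.8  2.4  3.2  1.   0. ]', '6e-28 [ 0.2  0.8  2.2  3.8  0.8 -0.1]']
90 38 0 ['2e-02 [-0.6  0.5  2.4  2.6  0.5  0.2]', '2e-03 [-0.6  0.8  2.4  2.8  0.9 -0. ]', '7e-30 [-0.   0.8  2.4  3.3  0.9  0. ]']
90 38 15 ['1e-02 [-0.9  0.6  2.4  1.9  0.7  0.3]', '2e-05 [-0.8  0.8  2.4  2.3  1.  -0.1]', '2e-19 [-0.3  0.8  2.4  2.8  1.  -0. ]']
90 43 -15 ['4e-03 [-0.3  0.5  2.4  3.3  0.6 -0.1]', '8e-22 [-0.4  0.7  2.4  3.2  0.8 -0. ]', '1e-22 [ 0.1  0.7  2.2  3.9  0.6 -0.2]']
90 43 0 ['9e-03 [-0.6  0.5  2.4  2.6  0.5  0.2]', '2e-23 [-0.6  0.7  2.4  2.8  0.9 -0. ]', '8e-31 [-0.   0.7  2.3  3.3  0.7 -0. ]']
90 43 15 ['4e-03 [-0.9  0.5  2.4  2.
[... 566 characters left out ...]
6  0.7  2.8]', '2e-03 [0.2 0.7 2.2 4.  0.7 2.8]']
-90 38 0 ['2e-02 [-0.7  0.5  2.4  2.4  0.5 -2.8]', '2e-02 [-0.7  0.7  2.4  2.4  0.7 -2.8]', '1e-02 [0.1 0.7 2.3 3.7 0.7 2.8]']
-90 38 15 ['1e-02 [-0.9  0.6  2.4  1.9  0.7 -2.8]', '1e-02 [-0.8  0.7  2.3  2.   0.7 -2.8]', '2e-02 [-0.3  0.7  2.3  2.5  0.7 -2.8]']
-90 43 -15 ['1e-02 [-0.3  0.5  2.4  3.6  0.6  2.8]', '1e-02 [-0.3  0.7  2.3  3.6  0.6  2.8]', '3e-04 [0.1 0.7 2.2 4.  0.6 2.8]']
-90 43 0 ['1e-02 [-0.7  0.5  2.4  2.4  0.5 -2.8]', '1e-02 [-0.6  0.6  2.3  2.5  0.6 -2.8]', '6e-03 [0.  0.7 2.2 3.6 0.5 2.8]']
-90 43 15 ['4e-03 [-0.9  0.5  2.4  2.   0.7 -2.8]', '4e-03 [-0.8  0.7  2.3  2.1  0.7 -2.8]', '8e-03 [-0.3  0.6  2.3  2.5  0.6 -2.8]']
```

```bash
cat >> fk.py <<'E'
L0=np.array([-135.3,104.]); HG=np.array([85.,95.])
def tcp(p,s,g,phi=0,W=78,ret=11):   # lower finger past the lip by s, gap g; lid angle phi
    c,n=np.cos(phi),np.sin(phi); d=L0-HG; L=HG+np.array([c*d[0]+n*d[1],-n*d[0]+c*d[1]])
    a=np.radians(p);u=np.array([np.cos(a),-np.sin(a)]);v=np.array([np.sin(a),np.cos(a)])
    return L-g*v+s*u+W/2*v+ret*u
def pose(p,s,g,y,phi=0):
    t=tcp(p,s,g,phi); return F.apply(np.array([t[0],y,t[1]])/1000)+O, tool(p)*rz(np.pi/2), t
def rows(q0,wps,lead=None):   # wps: (fixture xyz mm, pitch, n); checks IK, prints rows
    pass
E
python3 - <<'E'
from fk import *
q=manip.sense()["q"]
def show(name,p,r,t):
    global q
    best=ik(p,r,[q]); 
    if best[1]>1e-6: best=ik(p,r,[q,q+[0,0,0,.8,.2,.8],[-.6,.7,2.2,2.8,.6,0]])
    q=best[0]; print(name,t.round(0),q.round(2),f"{best[1]:.0e}")
for p,s in((90,-30),(80,-12),(70,5),(60,20),(52,34),(45,43)): show((p,s),*pose(p,s,5,-88))
for y in(-40,20,65): show(y,*pose(45,43,5,y))
for y in(-40,65):
  for k in range(0,9):
    phi=1.3*k/8; p=45+65*k/8; show((y,round(phi,2),p),*pose(p,43,0,y,phi))
E
```

```text
(90, -30) [-101.  123.] [-0.43  0.49  1.81  0.05  0.84  2.85] 9e-04
(80, -12) [-102.  111.] [-0.44  0.47  1.95  0.08  0.56  2.84] 1e-23
(70, 5) [-98. 101.] [-0.47  0.48  2.09  0.38  0.25  2.51] 4e-21
(60, 20) [-90.  94.] [-0.5   0.53  2.22  2.22  0.19  0.65] 8e-31
(52, 34) [-81.  89.] [-0.53  0.62  2.32  2.68  0.47  0.15] 9e-21
(45, 43) [-73.  90.] [-0.56  0.72  2.39  2.77  0.76  0.01] 2e-19
-40 [-73.  90.] [-0.4   0.72  2.38  2.93  0.74  0.01] 5e-22
20 [-73.  90.] [-0.2   0.71  2.34  3.14  0.69  0.  ] 3e-27
65 [-73.  90.] [-0.05  0.7   2.29  3.31  0.63 -0.04] 2e-19
(-40, 0.0, 45.0) [-70.  93.] [-0.39  0.71  2.37  2.93  0.72  0.02] 1e-29
(-40, 0.16, 53.125) [-67. 120.] [-0.37  0.52  2.23  2.73  0.27  0.25] 1e-26
(-40, 0.33, 61.25) [-61. 145.] [-0.35  0.42  2.09  0.49  0.16  2.53] 1e-30
(-40, 0.49, 69.375) [-50. 169.] [-0.35  0.38  1.93  0.16  0.48  2.85] 2e-04
(-40, 0.65, 77.5) [-35. 191.] [-0.36  0.39  1.76  0.14  0.77  2.85] 2e-03
(-40, 0.81, 85.625) [-17. 210.] [-0.36  0.44  1.59  0.12  1.03  2.85] 7e-03
(-40, 0.98, 93.75) [  4. 226.] [-0.34  0.51  1.4   0.09  1.29  2.85] 1e-02
(-40, 1.14, 101.875) [ 28. 238.] [-0.32  0.61  1.19  0.06  1.54  2.85] 2e-02
(-40, 1.3, 110.0) [ 53. 246.] [-0.29  0.73  0.97  0.01  1.79  2.85] 2e-02
(65, 0.0, 45.0) [-70.  93.] [-0.05  0.69  2.28  3.31  0.61 -0.04] 9e-26
(65, 0.16, 53.125) [-67. 120.] [-0.07  0.53  2.16  3.52  0.2  -0.27] 9e-21
(65, 0.33, 61.25) [-61. 145.] [-0.14  0.44  2.06  0.34  0.12  2.85] 3e-03
(65, 0.49, 69.375) [-50. 169.] [-0.19  0.4   1.93  0.29  0.43  2.85] 9e-03
(65, 0.65, 77.5) [-35. 191.] [-0.21  0.4   1.77  0.25  0.73  2.85] 2e-02
(65, 0.81, 85.625) [-17. 210.] [-0.23  0.44  1.59  0.22  1.    2.85] 3e-02
(65, 0.98, 93.75) [  4. 226.] [-0.22  0.51  1.4   0.19  1.26  2.85] 4e-02
(65, 1.14, 101.875) [ 28. 238.] [-0.2   0.61  1.19  0.14  1.51  2.85] 5e-02
(65, 1.3, 110.0) [ 53. 246.] [-0.17  0.73  0.95  0.08  1.79  2.85] 6e-02
```

```bash
python3 - <<'E'
from fk import *; from h import onz,fix
for n,uv,z in(("reel",(370,205),.05),("cutters",(372,278),.01),("cut2",(383,272),.01),("cutTop",(362,225),.01)): print(n,fix(onz("top",*uv,z)).round(0))
q=manip.sense()["q"]
def show(name,p,r,t,seed=None):
    global q
    best=ik(p,r,[q] if seed is None else [seed]); q=best[0]; print(name,np.round(t),q.round(2),f"{best[1]:.0e}")
S=np.array([-.6,.7,2.2,2.6,.7,0])
for p in(45,48):
  for y in(-190,-88,60):
    for dz in(80,0) if y==-190 else (0,):
      a,r,t=pose(p,43,5,y); a=a+[0,0,dz/1000]; show((p,y,dz),a,r,t,S)
for y in(-40,65):
  for phi in(.1,.2,.3,.4,.45):
    show((y,phi),*pose(45,43,0,y,phi),S)
  for s in(20,0,-20): show((y,phi,s),*pose(45,s,3,y,phi))
E
```

```text
reel [  25. -240.   50.]
cutters [-169. -295.   10.]
cut2 [-146. -322.   10.]
cutTop [ -31. -240.   10.]
(45, -190, 80) [-73.  90.] [-0.86  0.45  2.29  2.06  0.52  0.51] 1e-21
(45, -190, 0) [-73.  90.] [-0.86  0.71  2.35  2.42  0.72  0.08] 1e-22
(45, -88, 0) [-73.  90.] [-0.56  0.72  2.39  2.77  0.76  0.01] 8e-30
(45, 60, 0) [-73.  90.] [-0.07  0.7   2.29  3.29  0.64 -0.03] 2e-29
(48, -190, 80) [-74.  87.] [-0.83  0.43  2.25  1.93  0.44  0.67] 4e-24
(48, -190, 0) [-74.  87.] [-0.84  0.68  2.31  2.38  0.62  0.16] 1e-21
(48, -88, 0) [-74.  87.] [-0.54  0.68  2.35  2.75  0.64  0.06] 2e-25
(48, 60, 0) [-74.  87.] [-0.07  0.67  2.26  3.3   0.53 -0.05] 2e-27
(-40, 0.1) [-68. 115.] [-0.39  0.63  2.35  2.9   0.62  0.06] 3e-23
(-40, 0.2) [-63. 137.] [-0.39  0.55  2.32  2.87  0.53  0.1 ] 3e-27
(-40, 0.3) [-57. 158.] [-0.38  0.49  2.29  2.81  0.43  0.16] 1e-30
(-40, 0.4) [-49. 178.] [-0.38  0.43  2.25  2.74  0.34  0.25] 7e-22
(-40, 0.45) [-44. 188.] [-0.38  0.4   2.23  2.68  0.29  0.31] 3e-30
(-40, 0.45, 20) [-62. 202.] [-0.39  0.35  2.26  2.62  0.27  0.37] 1e-30
(-40, 0.45, 0) [-76. 217.] [-0.4   0.3   2.27  2.52  0.25  0.47] 4e-20
(-40, 0.45, -20) [-90. 231.] [-0.41  0.24  2.28  2.37  0.22  0.61] 3e-30
(65, 0.1) [-68. 115.] [-0.06  0.62  2.26  3.34  0.53 -0.07] 3e-29
(65, 0.2) [-63. 137.] [-0.06  0.56  2.24  3.37  0.45 -0.11] 2e-26
(65, 0.3) [-57. 158.] [-0.06  0.5   2.21  3.41  0.36 -0.16] 2e-19
(65, 0.4) [-49. 178.] [-0.06  0.45  2.17  3.49  0.28 -0.24] 7e-30
(65, 0.45) [-44. 188.] [-0.07  0.42  2.15  3.54  0.24 -0.29] 6e-24
(65, 0.45, 20) [-62. 202.] [-0.06  0.38  2.18  3.6   0.22 -0.35] 7e-27
(65, 0.45, 0) [-76. 217.] [-0.05  0.33  2.19  3.7   0.19 -0.45] 2e-28
(65, 0.45, -20) [-90. 231.] [-0.05  0.28  2.21  3.85  0.16 -0.6 ] 1e-28
```

```bash
sed -i 's/def plan(target,pitch,n):/def plan(target,pitch,n,roll=90):/; s/r1=tool(pitch); p1/r1=tool(pitch)*R.from_euler("z",roll,degrees=True); p1/' h.py; python3 -c "
from h import *
plan([-73,-190,190],45,16)"
```

```text
t 2.1 fix [-127.1 -132.5  184.6] pitch 48.0 F [-0.5  1.  -0. ] q [-0.9   0.34  2.37  1.72  0.56 -0.97] gap 0.0
rot/row [-0.26  0.49  6.3 ]
[2.0, 4.3, 1.5]
[2.4, 4.0, 1.6]
[2.8, 3.7, 1.6]
[3.2, 3.4, 1.7]
[3.5, 3.0, 1.7]
[3.8, 2.6, 1.8]
[4.1, 2.2, 1.8]
[4.3, 1.7, 1.8]
[4.4, 1.2, 1.9]
[4.5, 0.7, 1.9]
[4.5, 0.2, 2.0]
[4.5, -0.3, 2.0]
[4.4, -0.8, 2.0]
[4.3, -1.3, 2.1]
[4.1, -1.8, 2.1]
[3.9, -2.2, 2.1]
```

>>> send_rows --motion '[{"gripper": 0,"travel": [2,4.3,1.5],"rotation": [-0.3,0.5,6.3]},{"gripper": 0,"travel": [2.4,4,1.6],"rotation": [-0.3,0.5,6.3]},{"gripper": 0,"travel": [2.8,3.7,1.6],"rotation": [-0.3,0.5,6.3]},{"gripper": 0,"travel": [3.2,3.4,1.7],"rotation": [-0.3,0.5,6.3]},{"gripper": 0,"travel": [3.5,3,1.7],"rotation": [-0.3,0.5,6.3]},{"gripper": 0,"travel": [3.8,2.6,1.8],"rotation": [-0.3,0.5,6.3]},{"gripper": 0,"travel": [4.1,2.2,1.8],"rotation": [-0.3,0.5,6.3]},{"gripper": 0,"travel": [4.3,1.7,1.8],"rotation": [-0.3,0.5,6.3]},{"gripper": 0,"travel": [4.4,1.2,1.9],"rotation": [-0.3,0.5,6.3]},{"gripper": 0,"travel": [4.5,0.7,1.9],"rotation": [-0.3,0.5,6.3]},{"gripper": 0,"travel": [4.5,0.2,2],"rotation": [-0.3,0.5,6.3]},{"gripper": 0,"travel": [4.5,-0.3,2],"rotation": [-0.3,0.5,6.3]}]'

```text
t: 3.1
tcp_pos: [0.4951, -0.1855, 0.1875]
tool_rot: [0.729, -0.567, 0.336, -0.187]
force: [0.1, -0.0, 0.1]
finger_gap: 0.0
```

```bash
python3 -c "
from h import *
plan([-73,-190,180],45,6)"
```

```text
t 3.1 fix [ -88.4 -176.9  187.5] pitch 44.8 F [0.1 0.  0.1] q [-0.88  0.39  2.31  1.93  0.53  0.2 ] gap 0.0
rot/row [-0.09  0.27  4.11]
[2.4, 0.1, 2.6]
[2.4, -0.1, 2.7]
[2.4, -0.2, 2.7]
[2.4, -0.4, 2.7]
[2.3, -0.6, 2.7]
[2.3, -0.8, 2.7]
```

>>> send_rows --motion '[{"gripper": 78,"travel": [2.4,0.1,2.6],"rotation": [-0.1,0.3,4.1]},{"gripper": 78,"travel": [2.4,-0.1,2.7],"rotation": [-0.1,0.3,4.1]},{"gripper": 78,"travel": [2.4,-0.2,2.7],"rotation": [-0.1,0.3,4.1]},{"gripper": 78,"travel": [2.4,-0.4,2.7],"rotation": [-0.1,0.3,4.1]},{"gripper": 78,"travel": [2.3,-0.6,2.7],"rotation": [-0.1,0.3,4.1]},{"gripper": 78,"travel": [2.3,-0.8,2.7],"rotation": [-0.1,0.3,4.1]},{"gripper": 78,"travel": [0,0,0],"rotation": [0,0,0]},{"gripper": 78,"travel": [0,0,0],"rotation": [0,0,0]}]'

```text
t: 3.77
tcp_pos: [0.5079, -0.2011, 0.1801]
tool_rot: [-0.589, 0.711, -0.297, 0.241]
force: [-0.2, 0.1, 0.8]
finger_gap: 0.911
```

```bash
python3 -c "
from h import *
plan([-73,-190,90],45,8)
for n in('scene','top'): cv2.imwrite(f'pics/{n}1.png',manip.snapshot(n)[:,:,::-1])
a=cv2.imread('pics/scene1.png')[60:260,90:350];b=cv2.imread('pics/top1.png')[120:320,190:450]
cv2.imwrite('pics/c1.png',cv2.resize(np.vstack([a,b]),None,fx=1.5,fy=1.5,interpolation=2))"
```

```text
t 3.77 fix [ -72.9 -189.7  180.1] pitch 45.0 F [-0.2  0.   0.8] q [-0.86  0.42  2.28  2.    0.5   0.58] gap 0.91
rot/row [-0.   -0.02  0.06]
[-0.0, 8.0, 8.0]
[-0.0, 8.0, 8.0]
[-0.0, 8.0, 8.0]
[-0.0, 8.0, 8.0]
[-0.0, 8.0, 8.0]
[0.0, 8.0, 8.0]
[0.0, 8.0, 8.0]
[0.0, 8.0, 8.0]
```

View pics/c1.png

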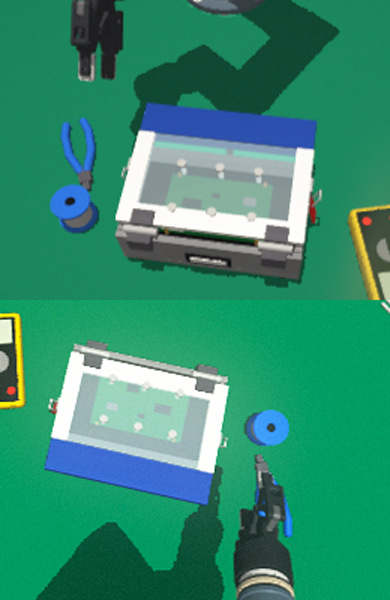

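The open gripper, jaws upright, hangs to the right of the lid in both views (tips near (85,75) in the upper crop and (260,460) in the lower). It is above the cutters and clear of the reel. Now I lower it and slide left around the lid edge.

>>> send_rows --motion '[{"gripper": 78,"travel": [0,8,8],"rotation": [0,0,0]},{"gripper": 78,"travel": [0,8,8],"rotation": [0,0,0]},{"gripper": 78,"travel": [0,8,8],"rotation": [0,0,0]},{"gripper": 78,"travel": [0,8,8],"rotation": [0,0,0]},{"gripper": 78,"travel": [0,8,8],"rotation": [0,0,0]},{"gripper": 78,"travel": [0,8,8],"rotation": [0,0,0]},{"gripper": 78,"travel": [0,8,8],"rotation": [0,0,0]},{"gripper": 78,"travel": [0,8,8],"rotation": [0,0,0]}]'

```text
t: 4.53
tcp_pos: [0.5078, -0.2019, 0.0893]
tool_rot: [-0.589, 0.712, -0.298, 0.241]
force: [-0.2, -0.4, 0.5]
finger_gap: 0.915
```

```bash
python3 -c "
from h import *
state()
from fk import tcp; print(tcp(45,43,5))
for n in('scene','top'): cv2.imwrite(f'pics/{n}2.png',manip.snapshot(n)[:,:,::-1])
a=cv2.imread('pics/scene2.png')[90:190,120:310];b=cv2.imread('pics/top2.png')[190:290,210:400]
cv2.imwrite('pics/c2.png',cv2.resize(np.vstack([a,b]),None,fx=3,fy=3,interpolation=2))"
```

```text
t 4.53 fix [ -72.9 -190.5   89.3] pitch 45.0 F [-0.1 -0.4  0.5] q [-0.86  0.71  2.35  2.43  0.72  0.06] gap 0.92
[-73.07460326  89.85786438]
```

View pics/c2.png

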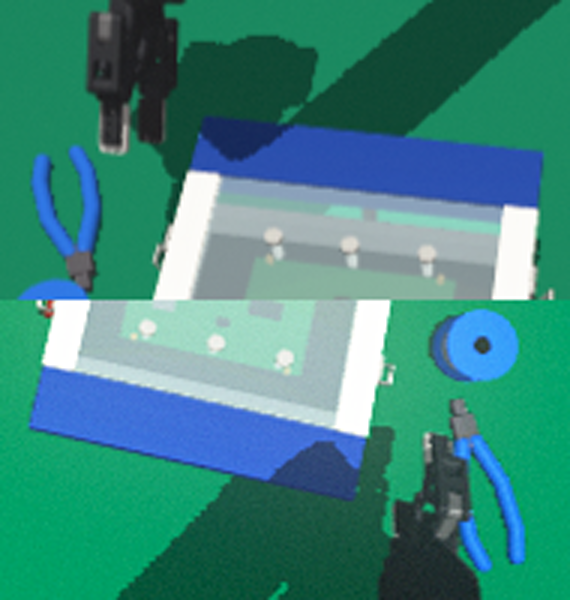

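```bash
python3 -c "
from h import *
for z in(.12,.131,.14): print(z,fix(onz('scene',157.3,140,z)).round(1), fix(onz('top',210+430/3,190+(433-300)/3,z)).round(1))
for z in(.07,.094): print(z,fix(onz('scene',243.3,161,z)).round(1))"
```

```text
0.12 [ -92.1 -205.7  120. ] [ -67.1 -192.1  120. ]
0.131 [ -83.7 -200.4  131. ] [ -67.6 -189.2  131. ]
0.14 [ -76.9 -196.1  140. ] [ -68.1 -186.8  140. ]
0.07 [-93.6   3.6  70. ]
0.094 [-76.6   7.4  94. ]
```

```bash
cat >> h.py <<'E'
def proj(n,f):   # fixture mm -> pixel
    c=manip.calibration(n);T=np.linalg.inv(c["cam_to_world"]);p=T[:3,:3]@(F.apply(np.array(f)/1000)+O)+T[:3,3]
    return np.array([c["fx"]*p[0]/p[2]+c["cx"],c["fy"]*p[1]/p[2]+c["cy"]])
E
python3 -c "
from h import *
k=.7071
for n,(x0,y0) in(('scene',(120,90)),('top',(210,190))):
  for ret in(11,30):
    for v in(39,46,53,-39,-53):
      for w in(-11,11):
        f=[-73+k*(-ret)+k*v,-190.5+w,89.3+k*ret+k*v]; p=(proj(n,f)-[x0,y0])*3; print(n,ret,v,w,np.round(f),p.round(0)+([0,300] if n=='top' else [0,0]))
"
```

```text
scene 11 39 -11 [ -53. -202.  125.] [102. 185.]
scene 11 39 11 [ -53. -180.  125.] [129. 188.]
scene 11 46 -11 [ -48. -202.  130.] [ 98. 186.]
scene 11 46 11 [ -48. -180.  130.] [125. 189.]
scene 11 53 -11 [ -43. -202.  135.] [ 95. 187.]
scene 11 53 11 [ -43. -180.  135.] [122. 190.]
scene 11 -39 -11 [-108. -202.   70.] [137. 173.]
scene 11 -39 11 [-108. -180.   70.] [162. 176.]
scene 11 -53 -11 [-118. -202.   60.] [142. 172.]
scene 11 -53 11 [-118. -180.   60.] [167. 174.]
scene 30 39 -11 [ -67. -202.  138.] [102. 161.]
scene 30 39 11 [ -67. -180.  138.] [129. 164.]
scene 30 46 -11 [ -62. -202.  143.] [ 99. 162.]
scene 30 46 11 [ -62. -180.  143.] [126. 165.]
scene 30 53 -11 [ -57. -202.  148.] [ 95. 163.]
scene 30 53 11 [ -57. -180.  148.] [123. 166.]
scene 30 -39 -11 [-122. -202.   83.] [137. 151.]
scene 30 -39 11 [-122. -180.   83.] [162. 154.]
scene 30 -53 -11 [-132. -202.   73.] [143. 150.]
scene 30 -53 11 [-132. -180.   73.] [168. 152.]
top 11 39 -11 [ -53. -202.  125.] [446. 419.]
top 11 39 11 [ -53. -180.  125.] [420. 414.]
top 11 46 -11 [ -48. -202.  130.] [448. 413.]
top 11 46 11 [ -48. -180.  130.] [423. 408.]
top 11 53 -11 [ -43. -202.  135.] [451. 408.]
top 11 53 11 [ -43. -180.  135.] [425. 402.]
top 11 -39 -11 [-108. -202.   70.] [416. 481.]
top 11 -39 11 [-108. -180.   70.] [392. 475.]
top 11 -53 -11 [-118. -202.   60.] [411. 491.]
top 11 -53 11 [-118. -180.   60.] [387. 486.]
top 30 39 -11 [ -67. -202.  138.] [447. 435.]
top 30 39 11 [ -67. -180.  138.] [421. 429.]
top 30 46 -11 [ -62. -202.  143.] [450. 429.]
top 30 46 11 [ -62. -180.  143.] [424. 423.]
top 30 53 -11 [ -57. -202.  148.] [453. 423.]
top 30 53 11 [ -57. -180.  148.] [426. 418.]
top 30 -39 -11 [-122. -202.   83.] [417. 497.]
top 30 -39 11 [-122. -180.   83.] [393. 491.]
top 30 -53 -11 [-132. -202.   73.] [412. 507.]
top 30 -53 11 [-132. -180.   73.] [388. 502.]
```

```bash
python3 -c "
from h import *
k=.7071
out=[]
for n,(x0,y0) in(('scene',(140,85)),('top',(325,215))):
  im=cv2.resize(cv2.imread(f'pics/{n}2.png')[y0:y0+72,x0:x0+64],None,fx=6,fy=6,interpolation=cv2.INTER_CUBIC)
  im=cv2.convertScaleAbs(im,alpha=1.6,beta=15)
  for ret,c in((0,(0,0,255)),(13,(0,255,255)),(40,(255,0,255))):
    for v in(39,53,-39,-53):
      for w in(-11,11):
        p=(proj(n,[-73+k*(-ret)+k*v,-190.5+w,89.3+k*ret+k*v])-[x0,y0]+.5)*6; cv2.circle(im,tuple(int(t) for t in p),3,c,-1)
  out.append(im)
cv2.imwrite('pics/c3.png',np.hstack(out))
"
```

```text
(no output)
```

View pics/c3.png

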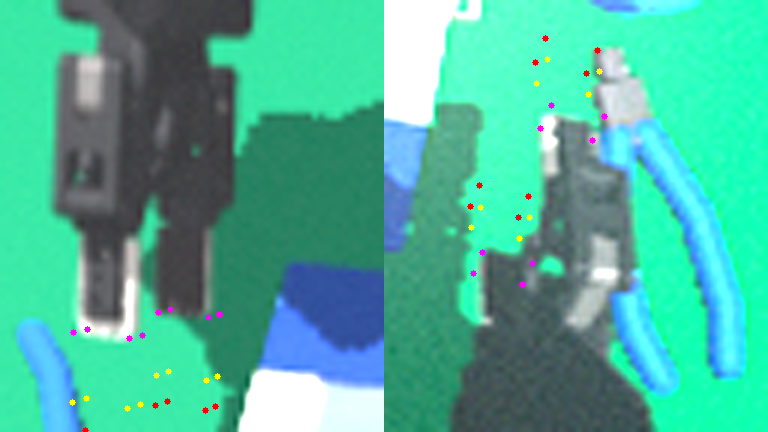

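```bash
python3 -c "
from h import *
a=cv2.imread('pics/scene2.png').astype(int);b=manip.snapshot('scene')[:,:,::-1].astype(int)
d=np.abs(a-b).sum(2)>60; print(d.sum())
state()
# start pose: where is gripper in first scene picture; project TCP and points above
im=cv2.imread('pics/scene0.png')
for h in(0,13,40,73): print(h,proj('scene',fix([.1839,-.5965,.2022+h/1000])).round(1), proj('top',fix([.1839,-.5965,.2022+h/1000])).round(1))
g=im.max(2)<75; ys,xs=np.nonzero(g[:60,:60]); print('dark',xs.min(),xs.max(),ys.min(),ys.max())
cv2.imwrite('pics/c4.png',np.hstack([cv2.resize(im[:40,:60],None,fx=6,fy=6),cv2.resize(cv2.imread('pics/top0.png')[300:384,440:512][:80,:72],None,fx=3,fy=3)]))if 0 else None
cv2.imwrite('pics/c4.png',cv2.resize(im[:50,:80],None,fx=8,fy=8,interpolation=2))
"
```

```text
180
t 4.68 fix [ -73.2 -190.2   88.9] pitch 45.1 F [ 1.2 -0.4  1.3] q [-0.86  0.71  2.35  2.43  0.72  0.07] gap 0.91
0 [15.4 38.3] [539.7 386.9]
13 [12.5 33.9] [544.2 389.3]
40 [ 6.2 24.5] [553.8 394.5]
73 [-1.9 12.3] [566.6 401.3]
dark 0 25 0 21
```

View pics/c4.png

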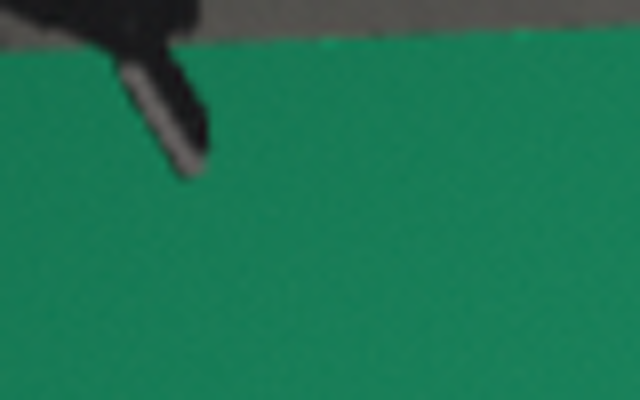

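>>> send_rows --motion '[{"gripper": 0},{"gripper": 0},{"gripper": 0},{"gripper": 0},{"gripper": 0},{"gripper": 0},{"gripper": 0},{"gripper": 0}]'

```text
validation failed for argument at $.mo...
```

```bash
python3 -c "
from h import *
k=.7071
state(); out=[]
for n,(x0,y0) in(('scene',(140,85)),('top',(325,215))):
  im=manip.snapshot(n)[:,:,::-1].copy(); cv2.imwrite(f'pics/{n}3.png',im)
  im=cv2.resize(im[y0:y0+72,x0:x0+64],None,fx=6,fy=6,interpolation=cv2.INTER_CUBIC)
  im=cv2.convertScaleAbs(im,alpha=1.6,beta=15)
  for ret,c in((0,(0,0,255)),(13,(0,255,255)),(27,(255,0,255))):
    for v in(14,-14):
      for w in(-11,11):
        p=(proj(n,[-73+k*(-ret)+k*v,-190.5+w,89.3+k*ret+k*v])-[x0,y0]+.5)*6; cv2.circle(im,tuple(int(t) for t in p),3,c,-1)
  out.append(im)
cv2.imwrite('pics/c5.png',np.hstack(out))
"
```

```text
t 4.68 fix [ -73.2 -190.2   88.9] pitch 45.1 F [ 1.2 -0.4  1.3] q [-0.86  0.71  2.35  2.43  0.72  0.07] gap 0.91
```

View pics/c5.png

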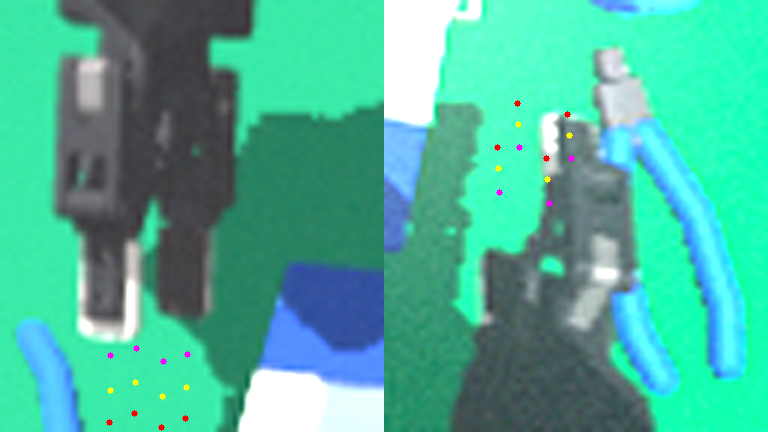

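>>> send_rows --motion '[{"gripper": 0,"travel": [0,0,0],"rotation": [0,0,0]},{"gripper": 0,"travel": [0,0,0],"rotation": [0,0,0]},{"gripper": 0,"travel": [0,0,0],"rotation": [0,0,0]},{"gripper": 0,"travel": [0,0,0],"rotation": [0,0,0]},{"gripper": 0,"travel": [0,0,0],"rotation": [0,0,0]},{"gripper": 0,"travel": [0,0,0],"rotation": [0,0,0]},{"gripper": 0,"travel": [0,0,0],"rotation": [0,0,0]}]'

```text
t: 5.37
tcp_pos: [0.5078, -0.2017, 0.0898]
tool_rot: [-0.589, 0.712, -0.297, 0.241]
force: [0.2, -0.4, -0.4]
finger_gap: -0.002
```

```bash
python3 -c "
from h import *
k=.7071
state(); out=[]
for n,(x0,y0) in(('scene',(140,85)),('top',(325,215))):
  im=manip.snapshot(n)[:,:,::-1].copy(); cv2.imwrite(f'pics/{n}4.png',im)
  im=cv2.resize(im[y0:y0+72,x0:x0+64],None,fx=6,fy=6,interpolation=cv2.INTER_CUBIC)
  im=cv2.convertScaleAbs(im,alpha=1.6,beta=15)
  for ret,c in((0,(0,0,255)),(13,(0,255,255)),(27,(255,0,255))):
    for v in(14,-14):
      for w in(-11,11):
        p=(proj(n,[-73+k*(-ret)+k*v,-190.5+w,89.3+k*ret+k*v])-[x0,y0]+.5)*6; cv2.circle(im,tuple(int(t) for t in p),2,c,-1)
  out.append(im)
cv2.imwrite('pics/c6.png',np.hstack(out))
"
```

```text
t 5.37 fix [ -72.9 -190.4   89.8] pitch 45.0 F [ 0.3 -0.4 -0.4] q [-0.86  0.71  2.35  2.43  0.72  0.07] gap -0.0
```

View pics/c6.png

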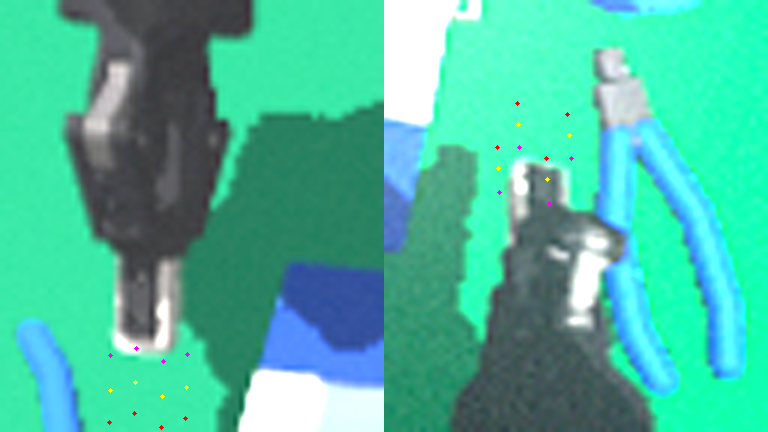

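The shut fingertips end about 27 mm short of the reported TCP in both views: the scene tip is at about (147,350) in the crop, on the 27 mm markers. The open view agrees, with 40 mm. I'll enter using the shallow estimate, then go deeper while watching the force.

>>> send_rows --motion '[{"gripper": 78,"travel": [0,0,0],"rotation": [0,0,0]},{"gripper": 78,"travel": [0,0,0],"rotation": [0,0,0]},{"gripper": 78,"travel": [0,0,0],"rotation": [0,0,0]},{"gripper": 78,"travel": [0,0,0],"rotation": [0,0,0]},{"gripper": 78,"travel": [0,0,0],"rotation": [0,0,0]},{"gripper": 78,"travel": [0,0,0],"rotation": [0,0,0]},{"gripper": 78,"travel": [-6,0,0],"rotation": [0,0,0]},{"gripper": 78,"travel": [-6,0,0],"rotation": [0,0,0]},{"gripper": 78,"travel": [-6,0,0],"rotation": [0,0,0]},{"gripper": 78,"travel": [-6,0,0],"rotation": [0,0,0]}]'

```text
t: 6.3
tcp_pos: [0.5123, -0.1771, 0.0895]
tool_rot: [-0.589, 0.712, -0.297, 0.241]
force: [-0.3, 0.2, -0.1]
finger_gap: 0.913
```

>>> send_rows --motion '[{"gripper": 78,"travel": [-6,0,0],"rotation": [0,0,0]},{"gripper": 78,"travel": [-6,0,0],"rotation": [0,0,0]},{"gripper": 78,"travel": [-6,0,0],"rotation": [0,0,0]},{"gripper": 78,"travel": [-6,0,0],"rotation": [0,0,0]},{"gripper": 78,"travel": [-6,0,0],"rotation": [0,0,0]},{"gripper": 78,"travel": [-6,0,0],"rotation": [0,0,0]}]'

```text
t: 6.8
tcp_pos: [0.5193, -0.1422, 0.0893]
tool_rot: [-0.589, 0.712, -0.297, 0.241]
force: [0.3, 0.0, -0.3]
finger_gap: 0.917
```

>>> send_rows --motion '[{"gripper": 78,"travel": [-6,0,0],"rotation": [0,0,0]},{"gripper": 78,"travel": [-6,0,0],"rotation": [0,0,0]},{"gripper": 78,"travel": [-6,0,0],"rotation": [0,0,0]},{"gripper": 78,"travel": [-6,0,0],"rotation": [0,0,0]},{"gripper": 78,"travel": [-6,0,0],"rotation": [0,0,0]},{"gripper": 78,"travel": [-6,0,0],"rotation": [0,0,0]},{"gripper": 78,"travel": [-4,0,0],"rotation": [0,0,0]}]'

```text
t: 7.38
tcp_pos: [0.5269, -0.1027, 0.089]
tool_rot: [-0.589, 0.712, -0.297, 0.241]
force: [-0.9, 0.9, 0.8]
finger_gap: 0.913
```

```bash
python3 -c "
from h import *
state(); out=[]
for n,(x0,y0) in(('scene',(150,85)),('top',(280,205))):
  im=manip.snapshot(n)[:,:,::-1].copy(); cv2.imwrite(f'pics/{n}5.png',im)
  im=cv2.resize(im[y0:y0+72,x0:x0+64],None,fx=6,fy=6,interpolation=cv2.INTER_CUBIC)
  out.append(cv2.convertScaleAbs(im,alpha=1.6,beta=15))
cv2.imwrite('pics/c7.png',np.hstack(out))
"
```

```text
t 7.38 fix [-73.2 -89.5  89. ] pitch 45.0 F [-1.   0.7  0.8] q [-0.56  0.73  2.39  2.77  0.77  0.  ] gap 0.91
```

View pics/c7.png

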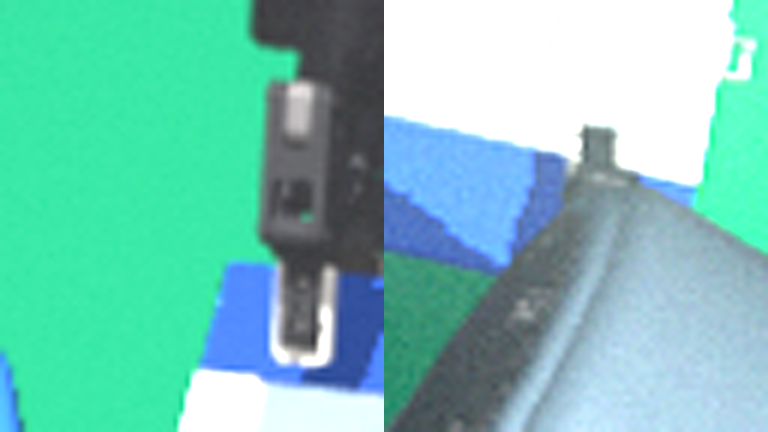

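The jaws straddle the lid edge near its right end, with the upper finger over the blue rail (tip at about (300,360) in the left crop) and no force. Next I go deeper along the finger axis.

>>> send_rows --motion '[{"gripper": 78,"travel": [0,0,3],"rotation": [0,0,0]},{"gripper": 78,"travel": [0,0,3],"rotation": [0,0,0]},{"gripper": 78,"travel": [0,0,3],"rotation": [0,0,0]}]'

```text
t: 7.73
tcp_pos: [0.5335, -0.1053, 0.0826]
tool_rot: [-0.588, 0.712, -0.298, 0.241]
force: [0.5, -0.1, -0.5]
finger_gap: 0.909
```

>>> send_rows --motion '[{"gripper": 78,"travel": [0,0,3],"rotation": [0,0,0]},{"gripper": 78,"travel": [0,0,3],"rotation": [0,0,0]},{"gripper": 78,"travel": [0,0,2],"rotation": [0,0,0]}]'

```text
t: 7.98
tcp_pos: [0.539, -0.1063, 0.0767]
tool_rot: [-0.588, 0.712, -0.297, 0.241]
force: [0.2, -0.0, 0.5]
finger_gap: 0.912
```

>>> send_rows --motion '[{"gripper": 78,"travel": [0,0,2],"rotation": [0,0,0]},{"gripper": 78,"travel": [0,0,2],"rotation": [0,0,0]},{"gripper": 78,"travel": [0,0,1],"rotation": [0,0,0]},{"gripper": 78,"travel": [0,0,0],"rotation": [0,0,0]}]'

```text
t: 8.32
tcp_pos: [0.5422, -0.1067, 0.0734]
tool_rot: [-0.589, 0.712, -0.297, 0.241]
force: [-0.8, -0.1, 0.7]
finger_gap: 0.911
```

```bash
python3 -c "
from h import *
state()"
```

```text
t 8.32 fix [-57.4 -90.4  73.4] pitch 45.0 F [-0.8 -0.3  0.7] q [-0.54  0.77  2.35  2.79  0.77  0.  ] gap 0.91
```

>>> send_rows --motion '[{"gripper": 78,"travel": [0,0,2],"rotation": [0,0,0]},{"gripper": 78,"travel": [0,0,2],"rotation": [0,0,0]},{"gripper": 78,"travel": [-2,0,0],"rotation": [0,0,0]},{"gripper": 78,"travel": [-3,0,0],"rotation": [0,0,0]},{"gripper": 78,"travel": [-3,0,0],"rotation": [0,0,0]},{"gripper": 78,"travel": [-2,0,0],"rotation": [0,0,0]},{"gripper": 78,"travel": [-2,0,0],"rotation": [0,0,0]}]'

```text
t: 8.9
tcp_pos: [0.5471, -0.0949, 0.0706]
tool_rot: [-0.589, 0.712, -0.297, 0.241]
force: [0.3, -0.6, 0.9]
finger_gap: 0.914
```

>>> send_rows --motion '[{"gripper": 78,"travel": [-2,0,0],"rotation": [0,0,0]},{"gripper": 78,"travel": [-2,0,0],"rotation": [0,0,0]},{"gripper": 78,"travel": [-2,0,0],"rotation": [0,0,0]},{"gripper": 78,"travel": [-2,0,0],"rotation": [0,0,0]}]'

```text
t: 9.23
tcp_pos: [0.5487, -0.0873, 0.0706]
tool_rot: [-0.589, 0.712, -0.297, 0.241]
force: [0.7, 0.1, 0.6]
finger_gap: 0.911
```

>>> send_rows --motion '[{"gripper": 78,"travel": [-2,0,0],"rotation": [0,0,0]},{"gripper": 78,"travel": [-2,0,0],"rotation": [0,0,0]},{"gripper": 78,"travel": [-2,0,0],"rotation": [0,0,0]},{"gripper": 78,"travel": [-2,0,0],"rotation": [0,0,0]}]'

```text
t: 9.57
tcp_pos: [0.5502, -0.0795, 0.0705]
tool_rot: [-0.589, 0.712, -0.297, 0.241]
force: [0.1, -0.6, 0.3]
finger_gap: 0.913
```

```bash
python3 -c "
from h import *
state()"
```

```text
t 9.57 fix [-54.8 -62.2  70.5] pitch 45.0 F [ 0.2 -0.5  0.3] q [-0.45  0.77  2.34  2.88  0.76  0.  ] gap 0.91
```

>>> send_rows --motion '[{"gripper": 78,"travel": [-2,0,0],"rotation": [0,0,0]},{"gripper": 78,"travel": [-2,0,0],"rotation": [0,0,0]},{"gripper": 78,"travel": [-2,0,0],"rotation": [0,0,0]},{"gripper": 78,"travel": [-2,0,0],"rotation": [0,0,0]}]'

```text
t: 9.9
tcp_pos: [0.5518, -0.0716, 0.0705]
tool_rot: [-0.589, 0.712, -0.297, 0.241]
force: [-0.3, -0.3, 1.3]
finger_gap: 0.914
```

>>> send_rows --motion '[{"gripper": 78,"travel": [-2,0,0],"rotation": [0,0,0]},{"gripper": 78,"travel": [-2,0,0],"rotation": [0,0,0]},{"gripper": 78,"travel": [-2,0,0],"rotation": [0,0,0]},{"gripper": 78,"travel": [-2,0,0],"rotation": [0,0,0]}]'

```text
t: 10.23
tcp_pos: [0.5533, -0.0638, 0.0704]
tool_rot: [-0.589, 0.712, -0.297, 0.241]
force: [-0.9, -0.3, -0.6]
finger_gap: 0.911
```

```bash
python3 -c "
from h import *
state()"
```

```text
t 10.23 fix [-54.8 -46.2  70.4] pitch 45.0 F [-0.9 -0.5 -0.6] q [-0.4   0.77  2.34  2.93  0.75  0.  ] gap 0.91
```

>>> send_rows --motion '[{"gripper": 78,"travel": [-2,0,0],"rotation": [0,0,0]},{"gripper": 78,"travel": [-2,0,0],"rotation": [0,0,0]},{"gripper": 78,"travel": [-2,0,0],"rotation": [0,0,0]},{"gripper": 78,"travel": [-2,0,0],"rotation": [0,0,0]}]'

```text
t: 10.57
tcp_pos: [0.5548, -0.0559, 0.0704]
tool_rot: [-0.589, 0.712, -0.297, 0.241]
force: [0.5, 0.7, 0.9]
finger_gap: 0.916
```

>>> send_rows --motion '[{"gripper": 78,"travel": [-2,0,0],"rotation": [0,0,0]},{"gripper": 78,"travel": [-2,0,0],"rotation": [0,0,0]},{"gripper": 78,"travel": [-2,0,0],"rotation": [0,0,0]},{"gripper": 78,"travel": [-2,0,0],"rotation": [0,0,0]}]'

```text
t: 10.9
tcp_pos: [0.5563, -0.0481, 0.0703]
tool_rot: [-0.589, 0.712, -0.297, 0.241]
force: [-0.3, 0.5, 0.3]
finger_gap: 0.916
```

```bash
python3 -c "
from h import *
state()"
```

```text
t 10.9 fix [-54.9 -30.2  70.3] pitch 45.0 F [-0.3  0.4  0.3] q [-0.35  0.77  2.33  2.98  0.75  0.  ] gap 0.92
```

>>> send_rows --motion '[{"gripper": 78,"travel": [-2,0,0],"rotation": [0,0,0]},{"gripper": 78,"travel": [-2,0,0],"rotation": [0,0,0]},{"gripper": 78,"travel": [-2,0,0],"rotation": [0,0,0]},{"gripper": 78,"travel": [-2,0,0],"rotation": [0,0,0]}]'

```text
t: 11.23
tcp_pos: [0.5578, -0.0402, 0.0703]
tool_rot: [-0.589, 0.712, -0.297, 0.241]
force: [-0.2, -0.3, -0.2]
finger_gap: 0.912
```

>>> send_rows --motion '[{"gripper": 78,"travel": [-2,0,0],"rotation": [0,0,0]},{"gripper": 78,"travel": [-2,0,0],"rotation": [0,0,0]},{"gripper": 78,"travel": [-2,0,0],"rotation": [0,0,0]},{"gripper": 78,"travel": [-2,0,0],"rotation": [0,0,0]}]'

```text
t: 11.57
tcp_pos: [0.5578, -0.0329, 0.0697]
tool_rot: [-0.588, 0.713, -0.297, 0.24]
force: [-4.7, -4.7, 1.2]
finger_gap: 0.911
```

```bash
python3 -c "
from h import *
state()"
```

```text
t 11.57 fix [-56.4 -15.1  69.7] pitch 45.2 F [-3.7 -5.5  1.2] q [-0.3   0.77  2.32  3.04  0.73 -0.  ] gap 0.91
```

>>> send_rows --motion '[{"gripper": 78,"travel": [-2,0,0],"rotation": [0,0,0]},{"gripper": 78,"travel": [-2,0,0],"rotation": [0,0,0]}]'

```text
t: 11.73
tcp_pos: [0.5582, -0.0289, 0.0694]
tool_rot: [-0.588, 0.713, -0.296, 0.24]
force: [-5.2, -3.9, 1.0]
finger_gap: 0.911
```

```bash
python3 -c "
from h import *
state()"
```

```text
t 11.73 fix [-56.8 -11.1  69.4] pitch 45.2 F [-4.4 -4.9  1. ] q [-0.29  0.77  2.32  3.05  0.73 -0.  ] gap 0.91
```

>>> send_rows --motion '[{"gripper": 78,"travel": [-2,0,0],"rotation": [0,0,0]},{"gripper": 78,"travel": [-2,0,0],"rotation": [0,0,0]}]'

```text
t: 11.9
tcp_pos: [0.5588, -0.025, 0.0693]
tool_rot: [-0.588, 0.713, -0.296, 0.24]
force: [-5.0, -4.3, 0.7]
finger_gap: 0.915
```

```bash
python3 -c "
from h import *
state()"
```

```text
t 11.9 fix [-56.9  -7.1  69.3] pitch 45.2 F [-4.  -5.2  0.7] q [-0.28  0.77  2.32  3.06  0.73 -0.  ] gap 0.92
```

>>> send_rows --motion '[{"gripper": 78,"travel": [0,0,2.5],"rotation": [0,0,0]},{"gripper": 78,"travel": [0,0,2.5],"rotation": [0,0,0]}]'

```text
t: 12.07
tcp_pos: [0.5627, -0.0255, 0.0661]
tool_rot: [-0.588, 0.713, -0.296, 0.24]
force: [-4.4, -3.7, 1.1]
finger_gap: 0.918
```

```bash
python3 -c "
from h import *
state()"
```

```text
t 12.07 fix [-52.9  -6.9  66.1] pitch 45.2 F [-3.6 -4.4  1.1] q [-0.27  0.78  2.31  3.06  0.73 -0.  ] gap 0.92
```

>>> send_rows --motion '[{"gripper": 78,"travel": [-2,0,0],"rotation": [0,0,0]},{"gripper": 78,"travel": [-2,0,0],"rotation": [0,0,0]}]'

```text
t: 12.23
tcp_pos: [0.564, -0.0224, 0.0659]
tool_rot: [-0.588, 0.713, -0.297, 0.24]
force: [-2.7, -7.5, -1.1]
finger_gap: 0.916
```

```bash
python3 -c "
from h import *
state()"
```

```text
t 12.23 fix [-52.3  -3.6  65.9] pitch 45.1 F [-1.2 -7.9 -1.1] q [-0.26  0.78  2.3   3.08  0.72 -0.  ] gap 0.92
```

>>> send_rows --motion '[{"gripper": 78,"travel": [-1.5,0,0],"rotation": [0,0,0]},{"gripper": 78,"travel": [-1.5,0,0],"rotation": [0,0,0]}]'

```text
t: 12.4
tcp_pos: [0.5649, -0.0204, 0.066]
tool_rot: [-0.587, 0.714, -0.297, 0.24]
force: [-3.3, -9.5, -0.8]
finger_gap: 0.912
```

```bash
python3 -c "
from h import *
state()"
```

```text
t 12.4 fix [-51.8  -1.4  66. ] pitch 45.1 F [-1.4 -9.9 -0.8] q [-0.25  0.78  2.3   3.09  0.72 -0.01] gap 0.91
```

>>> send_rows --motion '[{"gripper": 78,"travel": [-1.5,0,0],"rotation": [0,0,0]},{"gripper": 78,"travel": [0,0,0],"rotation": [0,0,0]}]'

```text
t: 12.57
tcp_pos: [0.5655, -0.0191, 0.0661]
tool_rot: [-0.587, 0.714, -0.298, 0.24]
force: [-2.5, -9.1, -2.5]
finger_gap: 0.914
```

```bash
python3 -c "
from h import *
state()"
```

```text
t 12.57 fix [-51.4  -0.1  66.1] pitch 45.0 F [-0.7 -9.4 -2.5] q [-0.25  0.77  2.3   3.09  0.72 -0.01] gap 0.91
```

```bash
python3 -c "
from h import *
im=manip.snapshot('scene')[:,:,::-1].copy(); cv2.imwrite('pics/scene6.png',im)
f=lambda a:cv2.convertScaleAbs(cv2.resize(a[145:185,190:290],None,fx=7,fy=7,interpolation=2),alpha=1.4,beta=10)
cv2.imwrite('pics/c8.png',np.vstack([f(cv2.imread('pics/scene2.png')),f(im)]))
"
```

```text
(no output)
```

View pics/c8.png

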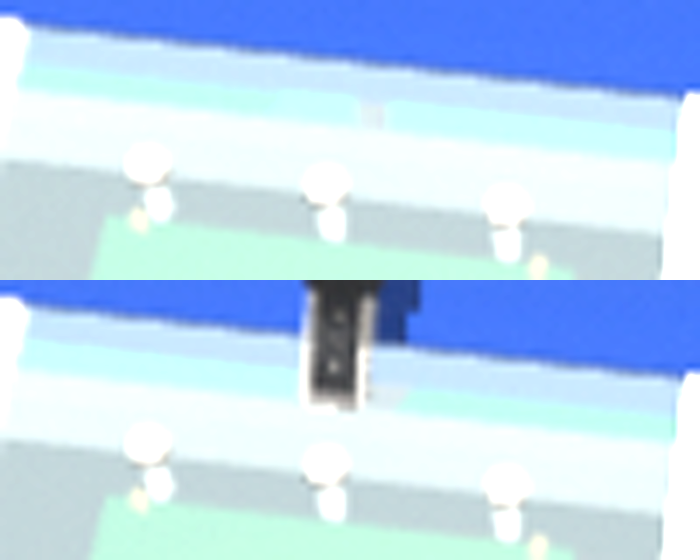

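The bottom crop shows the catch (grey, about (390,395)) turned left from its rest at (372,113), beside the finger tip at about (335,400). A few more mm for margin.

>>> send_rows --motion '[{"gripper": 78,"travel": [-1.5,0,0],"rotation": [0,0,0]},{"gripper": 78,"travel": [-1,0,0],"rotation": [0,0,0]},{"gripper": 78,"travel": [0,0,0],"rotation": [0,0,0]}]'

```text
t: 12.87
tcp_pos: [0.5662, -0.0172, 0.0662]
tool_rot: [-0.586, 0.714, -0.298, 0.24]
force: [-2.2, -11.3, -1.5]
finger_gap: 0.914
```

```bash
python3 -c "
from h import *
state()"
```

```text
t 12.87 fix [-51.1   2.   66.2] pitch 45.0 F [  0.  -11.5  -1.5] q [-0.24  0.77  2.3   3.1   0.72 -0.01] gap 0.91
```

>>> send_rows --motion '[{"gripper": 78,"travel": [-1,0,0],"rotation": [0,0,0]},{"gripper": 78,"travel": [-1,0,0],"rotation": [0,0,0]},{"gripper": 78,"travel": [0,0,0],"rotation": [0,0,0]}]'

```text
t: 13.12
tcp_pos: [0.5664, -0.0158, 0.0662]
tool_rot: [-0.586, 0.715, -0.298, 0.239]
force: [-3.0, -13.5, -1.1]
finger_gap: 0.909
```

```bash
python3 -c "
from h import *
s,r=state(); print(s['ft_torque'])"
```

```text
t 13.12 fix [-51.2   3.4  66.2] pitch 45.0 F [ -0.3 -13.8  -1.1] q [-0.24  0.77  2.3   3.11  0.71 -0.01] gap 0.91
[-1.79058145  0.83065902 -1.21553625]
```

>>> send_rows --motion '[{"gripper": 78,"travel": [0,-1,-1],"rotation": [0,0,0]},{"gripper": 78,"travel": [0,-1,-1],"rotation": [0,0,0]},{"gripper": 78,"travel": [0,-1,-1],"rotation": [0,0,0]},{"gripper": 78,"travel": [0,-1,-1],"rotation": [0,0,0]},{"gripper": 78,"travel": [0,-1,-1],"rotation": [0,0,0]}]'

```text
t: 13.53
tcp_pos: [0.5638, -0.0138, 0.0714]
tool_rot: [-0.588, 0.715, -0.295, 0.238]
force: [-4.7, -7.5, -5.5]
finger_gap: 0.912
```

```bash
python3 -c "
from h import *
state()"
```

```text
t 13.53 fix [-54.1   4.9  71.4] pitch 45.5 F [-3.1 -8.2 -5.5] q [-0.24  0.75  2.3   3.11  0.69 -0.01] gap 0.91
```

>>> send_rows --motion '[{"gripper": 78,"travel": [0,-1,-1],"rotation": [0,0,0]},{"gripper": 78,"travel": [0,-1,-1],"rotation": [0,0,0]}]'

```text
t: 13.7
tcp_pos: [0.5635, -0.0134, 0.074]
tool_rot: [-0.588, 0.715, -0.295, 0.238]
force: [-3.9, -6.4, -5.1]
finger_gap: 0.914
```

```bash
python3 -c "
from h import *
state()"
```

```text
t 13.7 fix [-54.6   5.2  74. ] pitch 45.5 F [-2.6 -7.  -5.1] q [-0.24  0.74  2.3   3.11  0.68 -0.  ] gap 0.91
```

>>> send_rows --motion '[{"gripper": 78,"travel": [0,-1.5,-0.5],"rotation": [0,0,0]},{"gripper": 78,"travel": [0,-1.5,-0.5],"rotation": [0,0,0]}]'

```text
t: 13.87
tcp_pos: [0.5638, -0.0133, 0.0762]
tool_rot: [-0.589, 0.715, -0.293, 0.237]
force: [-6.7, -6.3, -5.2]
finger_gap: 0.917
```

```bash
python3 -c "
from h import *
state()"
```

```text
t 13.87 fix [-54.2   5.4  76.2] pitch 45.7 F [-5.3 -7.5 -5.2] q [-0.24  0.73  2.29  3.1   0.66 -0.  ] gap 0.92
```

>>> send_rows --motion '[{"gripper": 78,"travel": [0,-1.5,-0.5],"rotation": [0,0,0]},{"gripper": 78,"travel": [0,-1.5,-0.5],"rotation": [0,0,0]}]'

```text
t: 14.03
tcp_pos: [0.5639, -0.0132, 0.0778]
tool_rot: [-0.589, 0.716, -0.292, 0.236]
force: [-6.5, -6.7, -11.8]
finger_gap: 0.911
```

```bash
python3 -c "
from h import *
state()"
```

```text
t 14.03 fix [-54.2   5.5  77.8] pitch 45.9 F [ -5.   -7.9 -11.8] q [-0.23  0.73  2.29  3.1   0.64 -0.  ] gap 0.91
```

>>> send_rows --motion '[{"gripper": 78,"travel": [0,-1,-1],"rotation": [0,0,0]},{"gripper": 78,"travel": [0,-1,-1],"rotation": [0,0,0]}]'

```text
t: 14.2
tcp_pos: [0.5639, -0.0132, 0.0803]
tool_rot: [-0.589, 0.716, -0.292, 0.236]
force: [-4.6, -5.9, -12.2]
finger_gap: 0.913
```

```bash
python3 -c "
from h import *
state()
im=manip.snapshot('scene'); c=rail(im); print(cv2.approxPolyDP(c,4,True)[:,0].tolist()); cv2.imwrite('pics/scene7.png',im[:,:,::-1])
o=cv2.imread('pics/scene6.png')[:,:,::-1].copy(); print(cv2.approxPolyDP(rail(o),4,True)[:,0].tolist())"
```

```text
t 14.2 fix [-54.2   5.5  80.3] pitch 45.9 F [ -3.4  -6.7 -12.2] q [-0.23  0.72  2.29  3.1   0.64 -0.  ] gap 0.91
[[247, 136], [248, 153], [298, 158], [300, 140]]
[[245, 140], [245, 153], [298, 158], [300, 141], [250, 135]]
```

>>> send_rows --motion '[{"gripper": 78,"travel": [0,-1,-1],"rotation": [0,0,0]},{"gripper": 78,"travel": [0,-1,-1],"rotation": [0,0,0]}]'

```text
t: 14.42
tcp_pos: [0.564, -0.0132, 0.0831]
tool_rot: [-0.589, 0.716, -0.292, 0.236]
force: [-5.0, -6.9, -11.6]
finger_gap: 0.912
```

```bash
python3 -c "
from h import *
state()"
```

```text
t 14.42 fix [-54.1   5.5  83.1] pitch 45.9 F [ -3.6  -7.7 -11.6] q [-0.23  0.71  2.29  3.1   0.63 -0.  ] gap 0.91
```

The lid is rising freely: about 5 mm at a steady force. I keep lifting with the catch held aside.

>>> send_rows --motion '[{"gripper": 78,"travel": [0,-1,-0.4],"rotation": [0,0,0]},{"gripper": 78,"travel": [0,-1,-0.4],"rotation": [0,0,0]},{"gripper": 78,"travel": [0,-1,-0.4],"rotation": [0,0,0]},{"gripper": 78,"travel": [0,-1,-0.4],"rotation": [0,0,0]}]'

```text
t: 14.75
tcp_pos: [0.5643, -0.0132, 0.0863]
tool_rot: [-0.59, 0.716, -0.291, 0.235]
force: [-8.6, -7.5, -11.6]
finger_gap: 0.915
```

```bash
python3 -c "
from h import *
state()"
```

```text
t 14.75 fix [-53.8   5.5  86.3] pitch 46.1 F [ -7.   -9.  -11.6] q [-0.23  0.7   2.29  3.1   0.61 -0.  ] gap 0.91
```

>>> send_rows --motion '[{"gripper": 78,"travel": [0,-1,-0.4],"rotation": [0,0,0]},{"gripper": 78,"travel": [0,-1,-0.4],"rotation": [0,0,0]},{"gripper": 78,"travel": [0,-1,-0.4],"rotation": [0,0,0]},{"gripper": 78,"travel": [0,-1,-0.4],"rotation": [0,0,0]}]'

```text
t: 15.08
tcp_pos: [0.5645, -0.0133, 0.0895]
tool_rot: [-0.59, 0.717, -0.289, 0.234]
force: [-9.8, -8.5, -10.9]
finger_gap: 0.918
```

```bash
python3 -c "
from h import *
state()"
```

```text
t 15.08 fix [-53.6   5.5  89.5] pitch 46.3 F [ -8.  -10.2 -10.9] q [-0.23  0.68  2.28  3.1   0.59  0.  ] gap 0.92
```

>>> send_rows --motion '[{"gripper": 78,"travel": [0,-1,-0.9],"rotation": [0,0,0]},{"gripper": 78,"travel": [0,-1,-0.9],"rotation": [0,0,0]},{"gripper": 78,"travel": [0,-1,-0.9],"rotation": [0,0,0]},{"gripper": 78,"travel": [0,-1,-0.9],"rotation": [0,0,0]}]'

```text
t: 15.42
tcp_pos: [0.5655, -0.0134, 0.0961]
tool_rot: [-0.59, 0.716, -0.291, 0.235]
force: [-10.9, -7.6, -4.8]
finger_gap: 0.915
```

```bash
python3 -c "
from h import *
state()"
```

```text
t 15.42 fix [-52.6   5.6  96.1] pitch 46.1 F [-9.2 -9.5 -4.8] q [-0.23  0.67  2.28  3.1   0.57  0.  ] gap 0.92
```

>>> send_rows --motion '[{"gripper": 78,"travel": [0,-1,-0.9],"rotation": [0,0,0]},{"gripper": 78,"travel": [0,-1,-0.9],"rotation": [0,0,0]},{"gripper": 78,"travel": [0,-1,-0.9],"rotation": [0,0,0]},{"gripper": 78,"travel": [0,-1,-0.9],"rotation": [0,0,0]}]'

```text
t: 15.75
tcp_pos: [0.5658, -0.0129, 0.0998]
tool_rot: [-0.591, 0.716, -0.289, 0.234]
force: [-2.9, -4.5, -23.2]
finger_gap: 0.908
```

```bash
python3 -c "
from h import *
state()
im=manip.snapshot('scene'); c=rail(im); print(cv2.approxPolyDP(c,4,True)[:,0].tolist()); cv2.imwrite('pics/scene8.png',im[:,:,::-1])"
```

```text
t 15.75 fix [-52.4   6.1  99.8] pitch 46.3 F [ -2.   -5.  -23.2] q [-0.23  0.65  2.27  3.1   0.55  0.  ] gap 0.91
[[247, 130], [247, 150], [299, 155], [301, 136]]
```

```bash
cat >> h.py <<'E'
def lidpt(phi,y,top=True):   # fixture coordinates of upper front corner of lid
    a=.11+phi; e=5 if top else -15
    return [85-220*np.cos(a)+e*np.sin(a), y, 95+220*np.sin(a)+e*np.cos(a)]
def lidang(n,px,y):
    g=np.linspace(0,1.3,261); d=[np.linalg.norm(proj(n,lidpt(t,y))-px) for t in g]; i=int(np.argmin(d)); return g[i],d[i]
E
python3 -c "
from h import *
for f in('scene0','scene7','scene8'):
  c=rail(cv2.imread(f'pics/{f}.png')[:,:,::-1].copy())[:,0]; a=cv2.approxPolyDP(c[:,None],4,True)[:,0]
  p=a[np.argmax(a[:,0]-2*a[:,1])] if 0 else max(a.tolist(),key=lambda t:t[0]-.3*t[1]); print(f,p,lidang('scene',p,139))
state()
im=cv2.imread('pics/scene8.png'); cv2.imwrite('pics/c9.png',cv2.resize(im[90:200,170:320],None,fx=5,fy=5,interpolation=2))"
```

```text
scene0 [300, 141] (np.float64(0.0), np.float64(0.8794842022187906))
scene7 [300, 140] (np.float64(0.01), np.float64(0.8430802465153819))
scene8 [301, 136] (np.float64(0.1), np.float64(0.5037287317167789))
t 15.8 fix [-52.4   6.2  99.7] pitch 46.3 F [ -3.5  -5.5 -19.2] q [-0.23  0.65  2.27  3.1   0.55  0.  ] gap 0.92
```

View pics/c9.png

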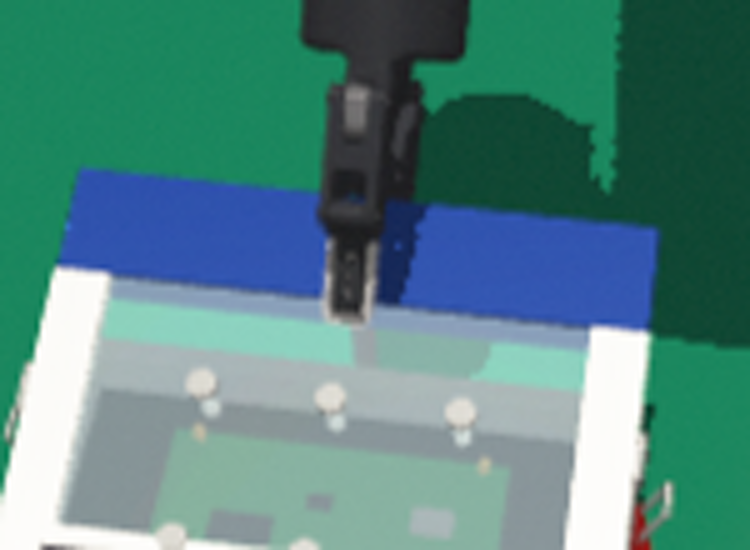

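The lid is now about 0.10 rad up (edge about 22 mm, past the 15 mm needed), and the catch shows near (365,345) below it. I continue gently.

>>> send_rows --motion '[{"gripper": 78,"travel": [0,-1,-1],"rotation": [0,0,0]},{"gripper": 78,"travel": [0,-1,-1],"rotation": [0,0,0]},{"gripper": 78,"travel": [0,-1,-1],"rotation": [0,0,0]}]'

```text
t: 16.05
tcp_pos: [0.5642, -0.0121, 0.1016]
tool_rot: [-0.592, 0.717, -0.286, 0.232]
force: [-3.6, -1.9, -30.3]
finger_gap: 0.916
```

```bash
python3 -c "
from h import *
s,r=state(); print(s['ft_torque'])
im=manip.snapshot('scene'); a=cv2.approxPolyDP(rail(im),4,True)[:,0].tolist(); p=max(a,key=lambda t:t[0]-.3*t[1]); print(p,lidang('scene',p,139))"
```

```text
t 16.05 fix [-54.1   6.6 101.6] pitch 46.7 F [ -3.2  -2.6 -30.3] q [-0.23  0.64  2.27  3.1   0.53  0.01] gap 0.92
[ 0.08645597  2.96016617 -0.25372413]
[300, 135] (np.float64(0.115), np.float64(1.6491868622391728))
```

>>> send_rows --motion '[{"gripper": 78,"travel": [0,1.5,1.5],"rotation": [0,0,0]},{"gripper": 78,"travel": [0,1.5,1.5],"rotation": [0,0,0]},{"gripper": 78,"travel": [0,1.5,1.5],"rotation": [0,0,0]}]'

```text
t: 16.35
tcp_pos: [0.5658, -0.0117, 0.0993]
tool_rot: [-0.591, 0.715, -0.29, 0.236]
force: [-8.8, 0.3, -1.2]
finger_gap: 0.912
```

```bash
python3 -c "
from h import *
s,r=state(); print(s['ft_torque'])
im=manip.snapshot('scene'); a=cv2.approxPolyDP(rail(im),4,True)[:,0].tolist(); p=max(a,key=lambda t:t[0]-.3*t[1]); print(p,lidang('scene',p,139))
cv2.imwrite('pics/scene9.png',im[:,:,::-1])
cv2.imwrite('pics/c10.png',cv2.convertScaleAbs(cv2.resize(im[145:180,225:275,::-1],None,fx=12,fy=12,interpolation=2),alpha=1.5))"
```

```text
t 16.35 fix [-52.6   7.3  99.3] pitch 46.1 F [-8.7 -1.4 -1.2] q [-0.23  0.66  2.28  3.1   0.56  0.  ] gap 0.91
[ 0.19843687  1.72657935 -0.0970444 ]
[300, 135] (np.float64(0.115), np.float64(1.6491868622391728))
```

View pics/c10.png

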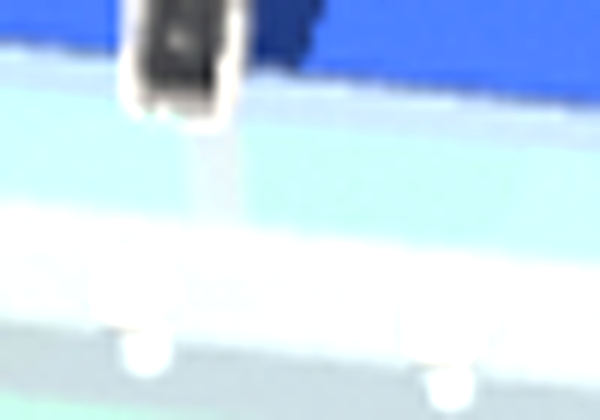

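The catch is back at its rest line (about (215,170) in the crop) and the finger tip is directly above it, so the extra load was finger against catch. The lid stays at about 0.115 rad. I back the finger out a little and shift right, clear of the catch.

>>> send_rows --motion '[{"gripper": 78,"travel": [0,1.5,-2],"rotation": [0,0,0]},{"gripper": 78,"travel": [0,1.5,-2],"rotation": [0,0,0]},{"gripper": 78,"travel": [0,1.5,-2],"rotation": [0,0,0]}]'

```text
t: 16.65
tcp_pos: [0.563, -0.0114, 0.1025]
tool_rot: [-0.59, 0.713, -0.294, 0.239]
force: [-1.7, 0.1, -11.8]
finger_gap: 0.914
```

```bash
python3 -c "
from h import *
state()"
```

```text
t 16.65 fix [-55.4   7.1 102.5] pitch 45.5 F [ -1.6  -0.2 -11.8] q [-0.23  0.65  2.29  3.1   0.58  0.  ] gap 0.91
```

>>> send_rows --motion '[{"gripper": 78,"travel": [1,0,-1],"rotation": [0,0,0]},{"gripper": 78,"travel": [1.5,0,-1],"rotation": [0,0,0]},{"gripper": 78,"travel": [2,0,-1],"rotation": [0,0,0]}]'

```text
t: 16.9
tcp_pos: [0.5605, -0.0146, 0.1051]
tool_rot: [-0.591, 0.712, -0.294, 0.239]
force: [-2.9, 4.7, -14.1]
finger_gap: 0.911
```

```bash
python3 -c "
from h import *
state()
im=manip.snapshot('scene'); a=cv2.approxPolyDP(rail(im),4,True)[:,0].tolist(); p=max(a,key=lambda t:t[0]-.3*t[1]); print(p,lidang('scene',p,139))"
```

```text
t 16.9 fix [-57.3   3.4 105.1] pitch 45.5 F [ -3.8   4.  -14.1] q [-0.25  0.65  2.3   3.08  0.58  0.01] gap 0.91
[300, 135] (np.float64(0.115), np.float64(1.6491868622391728))
```

>>> send_rows --motion '[{"gripper": 78,"travel": [0,2,1],"rotation": [0,0,0]},{"gripper": 78,"travel": [0,2,1],"rotation": [0,0,0]},{"gripper": 78,"travel": [0,2,0],"rotation": [0,0,0]}]'

```text
t: 17.2
tcp_pos: [0.5612, -0.0156, 0.1033]
tool_rot: [-0.588, 0.711, -0.299, 0.243]
force: [-3.2, 1.7, -1.2]
finger_gap: 0.915
```

```bash
python3 -c "
from h import *
state()"
```

```text
t 17.2 fix [-56.4   2.5 103.3] pitch 44.7 F [-3.5  1.  -1.2] q [-0.25  0.66  2.3   3.08  0.62  0.01] gap 0.91
```

>>> send_rows --motion '[{"gripper": 78,"travel": [2,0,0],"rotation": [0,0,0]},{"gripper": 78,"travel": [2,0,0],"rotation": [0,0,0]},{"gripper": 78,"travel": [2,0,0],"rotation": [0,0,0]}]'

```text
t: 17.45
tcp_pos: [0.5616, -0.0224, 0.1038]
tool_rot: [-0.588, 0.711, -0.3, 0.243]
force: [0.6, 0.8, -0.4]
finger_gap: 0.914
```

```bash
python3 -c "
from h import *
state()
im=manip.snapshot('scene'); a=cv2.approxPolyDP(rail(im),4,True)[:,0].tolist(); p=max(a,key=lambda t:t[0]-.3*t[1]); print(p,lidang('scene',p,139))"
```

```text
t 17.45 fix [-54.7  -4.  103.8] pitch 44.6 F [ 0.4  0.9 -0.4] q [-0.27  0.66  2.31  3.06  0.62  0.01] gap 0.91
[300, 135] (np.float64(0.115), np.float64(1.6491868622391728))
```

>>> send_rows --motion '[{"gripper": 78,"travel": [4,0,0],"rotation": [0,0,0]},{"gripper": 78,"travel": [4,0,0],"rotation": [0,0,0]},{"gripper": 78,"travel": [4,0,0],"rotation": [0,0,0]},{"gripper": 78,"travel": [4,0,0],"rotation": [0,0,0]},{"gripper": 78,"travel": [4,0,0],"rotation": [0,0,0]},{"gripper": 78,"travel": [4,0,0],"rotation": [0,0,0]}]'

```text
t: 18.0
tcp_pos: [0.5549, -0.0459, 0.1022]
tool_rot: [-0.588, 0.712, -0.298, 0.241]
force: [-0.1, 0.6, -1.1]
finger_gap: 0.917
```

```bash
python3 -c "
from h import *
state()"
```

```text
t 18.0 fix [-56.7 -28.4 102.2] pitch 44.9 F [-0.2  0.6 -1.1] q [-0.35  0.67  2.32  2.97  0.64  0.03] gap 0.92
```

>>> send_rows --motion '[{"gripper": 78,"travel": [0,-1.5,-1],"rotation": [0,0,0]},{"gripper": 78,"travel": [0,-1.5,-1],"rotation": [0,0,0]},{"gripper": 78,"travel": [0,-1.5,-1],"rotation": [0,0,0]},{"gripper": 78,"travel": [0,-1.5,-1],"rotation": [0,0,0]},{"gripper": 78,"travel": [0,-1.5,-1],"rotation": [0,0,0]}]'

```text
t: 18.42
tcp_pos: [0.555, -0.0451, 0.1098]
tool_rot: [-0.589, 0.713, -0.296, 0.24]
force: [-1.7, -1.8, -6.3]
finger_gap: 0.914
```

```bash
python3 -c "
from h import *
state()
im=manip.snapshot('scene'); a=cv2.approxPolyDP(rail(im),4,True)[:,0].tolist(); p=max(a,key=lambda t:t[0]-.3*t[1]); print(p,lidang('scene',p,139))"
```

```text
t 18.42 fix [-56.7 -27.5 109.8] pitch 45.2 F [-1.4 -2.1 -6.3] q [-0.34  0.64  2.31  2.96  0.59  0.04] gap 0.91
[301, 135] (np.float64(0.12), np.float64(0.6622833881972932))
```

Lip contact at about 6 N, as expected with the catch clear. Now I raise the lid along its arc.

>>> send_rows --motion '[{"gripper": 78,"travel": [0,-2,-1.2],"rotation": [0,0,0]},{"gripper": 78,"travel": [0,-2,-1.2],"rotation": [0,0,0]},{"gripper": 78,"travel": [0,-2,-1.2],"rotation": [0,0,0]},{"gripper": 78,"travel": [0,-2,-1.2],"rotation": [0,0,0]},{"gripper": 78,"travel": [0,-2,-1.2],"rotation": [0,0,0]}]'

```text
t: 18.88
tcp_pos: [0.5574, -0.0455, 0.1214]
tool_rot: [-0.589, 0.713, -0.296, 0.24]
force: [-5.5, -1.2, -5.6]
finger_gap: 0.916
```

```bash
python3 -c "
from h import *
state()
im=manip.snapshot('scene'); a=cv2.approxPolyDP(rail(im),4,True)[:,0].tolist(); p=max(a,key=lambda t:t[0]-.3*t[1]); print(p,lidang('scene',p,139))"
```

```text
t 18.88 fix [-54.3 -27.5 121.4] pitch 45.2 F [-5.2 -2.2 -5.6] q [-0.34  0.6   2.3   2.95  0.54  0.06] gap 0.92
[301, 133] (np.float64(0.17), np.float64(1.002025884634398))
```

>>> send_rows --motion '[{"gripper": 78,"travel": [0,-2.5,-1.5],"rotation": [0,0,0]},{"gripper": 78,"travel": [0,-2.5,-1.5],"rotation": [0,0,0]},{"gripper": 78,"travel": [0,-2.5,-1.5],"rotation": [0,0,0]},{"gripper": 78,"travel": [0,-2.5,-1.5],"rotation": [0,0,0]},{"gripper": 78,"travel": [0,-2.5,-1.5],"rotation": [0,0,0]},{"gripper": 78,"travel": [0,-2.5,-1.5],"rotation": [0,0,0]},{"gripper": 78,"travel": [0,-2.5,-1.5],"rotation": [0,0,0]},{"gripper": 78,"travel": [0,-2.5,-1.5],"rotation": [0,0,0]},{"gripper": 78,"travel": [0,-2.5,-1.5],"rotation": [0,0,0]},{"gripper": 78,"travel": [0,-2.5,-1.5],"rotation": [0,0,0]}]'

```text
t: 19.77
tcp_pos: [0.5661, -0.0472, 0.1506]
tool_rot: [-0.589, 0.712, -0.297, 0.241]
force: [-3.7, -4.0, -5.4]
finger_gap: 0.918
```

```bash
python3 -c "
from h import *
state()
im=manip.snapshot('scene'); a=cv2.approxPolyDP(rail(im),4,True)[:,0].tolist(); p=max(a,key=lambda t:t[0]-.3*t[1]); print(a,p,lidang('scene',p,139))"
```

```text
t 19.77 fix [-45.5 -27.4 150.6] pitch 45.0 F [-2.8 -4.6 -5.4] q [-0.34  0.51  2.26  2.9   0.42  0.11] gap 0.92
[[181, 116], [178, 137], [300, 148], [302, 128], [229, 121], [228, 140], [215, 139], [215, 119]] [302, 128] (np.float64(0.325), np.float64(0.9581929015551655))
```

>>> send_rows --motion '[{"gripper": 78,"travel": [0,-2.7,-1.2],"rotation": [0,0,0]},{"gripper": 78,"travel": [0,-2.7,-1.2],"rotation": [0,0,0]},{"gripper": 78,"travel": [0,-2.7,-1.2],"rotation": [0,0,0]},{"gripper": 78,"travel": [0,-2.7,-1.2],"rotation": [0,0,0]},{"gripper": 78,"travel": [0,-2.7,-1.2],"rotation": [0,0,0]},{"gripper": 78,"travel": [0,-2.7,-1.2],"rotation": [0,0,0]},{"gripper": 78,"travel": [0,-2.7,-1.2],"rotation": [0,0,0]},{"gripper": 78,"travel": [0,-2.7,-1.2],"rotation": [0,0,0]}]'

```text
t: 20.48
tcp_pos: [0.5752, -0.0484, 0.1731]
tool_rot: [-0.589, 0.712, -0.298, 0.242]
force: [-2.2, -0.1, -4.6]
finger_gap: 0.913
```

```bash
cat >> h.py <<'E'
def lid():
    im=manip.snapshot('scene'); a=cv2.approxPolyDP(rail(im),4,True)[:,0].tolist(); p=max(a,key=lambda t:t[0]-.3*t[1]); q=max(a,key=lambda t:-t[0]-1.*t[1])
    print("lid",p,lidang('scene',p,139),q,lidang('scene',q,-139)); return im
E
python3 -c "
from h import *
state();lid()"
```

```text
t 20.48 fix [-36.3 -26.9 173.1] pitch 44.9 F [-2.1 -0.5 -4.6] q [-0.33  0.45  2.22  2.84  0.33  0.18] gap 0.91
lid [299, 125] (np.float64(0.41500000000000004), np.float64(4.55714462293651)) [178, 113] (np.float64(0.41500000000000004), np.float64(0.5774270498303788))
```

```bash
cat >> fk.py <<'E'
def push(p,s,g,phi,y):   # shut fingers, roll 0: top face gap g below the lip, true end 27 mm short of TCP
    c,n=np.cos(phi),np.sin(phi); d=L0-HG; L=HG+np.array([c*d[0]+n*d[1],-n*d[0]+c*d[1]])
    a=np.radians(p);u=np.array([np.cos(a),-np.sin(a)]);v=np.array([np.sin(a),np.cos(a)])
    t=L-(g+11)*v+(s+27)*u; return np.array([t[0],y,t[1]])
E
python3 - <<'E'
from fk import *
q=manip.sense()["q"]
def go(t,p,roll,seed=None):
    global q
    q,c=ik(F.apply(np.array(t)/1000)+O,tool(p)*rz(np.radians(roll)),[q if seed is None else seed]); print(np.round(t,0),p,roll,q.round(2),f"{c:.0e}")
go([-90,-27,225],45,90); go([-110,-27,225],50,90);go([-110,-27,225],50,45);go([-110,-27,225],50,0)
go([-125,-27,215],70,0,[-.35,.3,2.1,0,.6,1.4]); go(push(65,-25,8,.42,-27),65,0);go(push(65,30,8,.42,-27),65,0)
for k in range(9):
    phi=.42+.88*k/8; go(push(65+36*k/8,30,0,phi,-27),65+36*k/8,0)
E
```

```text
[-90 -27 225] 45 90 [-0.36  0.26  2.29  2.56  0.22  0.45] 4e-21
[-110  -27  225] 50 90 [-0.36  0.21  2.26  1.7   0.11  1.32] 6e-29
[-110  -27  225] 50 45 [-0.36  0.21  2.26  1.7   0.11  0.53] 3e-30
[-110  -27  225] 50 0 [-0.36  0.21  2.26  1.7   0.11 -0.25] 2e-26
[-125  -27  215] 70 0 [-0.32  0.21  2.02  0.08  0.57  1.38] 7e-30
[-129.  -27.  183.] 65 0 [-0.33  0.26  2.14  0.19  0.32  1.26] 2e-25
[-106.  -27.  133.] 65 0 [-0.32  0.4   2.14  0.33  0.17  1.13] 9e-28
[-98. -27. 137.] 65.0 0 [-0.32  0.4   2.12  0.29  0.19  1.17] 7e-31
[-91. -27. 157.] 69.5 0 [-0.31  0.36  2.02  0.11  0.4   1.36] 6e-21
[-81. -27. 176.] 74.0 0 [-0.3   0.35  1.91  0.05  0.6   1.42] 3e-29
[-69. -27. 194.] 78.5 0 [-0.29  0.36  1.8   0.03  0.78  1.45] 6e-30
[-56. -27. 210.] 83.0 0 [-0.29  0.38  1.69  0.01  0.95  1.47] 2e-30
[-41. -27. 224.] 87.5 0 [-0.28  0.41  1.57  0.    1.11  1.48] 4e-31
[-24. -27. 237.] 92.0 0 [-0.27  0.46  1.45 -0.    1.26  1.49] 8e-31
[ -6. -27. 247.] 96.5 0 [-0.27  0.51  1.33 -0.01  1.41  1.5 ] 4e-30
[ 13. -27. 256.] 101.0 0 [-0.26  0.57  1.2  -0.01  1.56  1.5 ] 2e-30
```

>>> send_rows --motion '[{"gripper": 78,"travel": [0,3,0],"rotation": [0,0,0]},{"gripper": 78,"travel": [0,3,0],"rotation": [0,0,0]},{"gripper": 78,"travel": [0,0,-6],"rotation": [0,0,0]},{"gripper": 78,"travel": [0,0,-8],"rotation": [0,0,0]},{"gripper": 78,"travel": [0,0,-8],"rotation": [0,0,0]},{"gripper": 78,"travel": [0,0,-8],"rotation": [0,0,0]},{"gripper": 78,"travel": [0,0,-8],"rotation": [0,0,0]},{"gripper": 78,"travel": [0,0,-8],"rotation": [0,0,0]},{"gripper": 78,"travel": [0,0,-8],"rotation": [0,0,0]},{"gripper": 78,"travel": [0,0,-8],"rotation": [0,0,0]}]'

```text
t: 21.37
tcp_pos: [0.5268, -0.0391, 0.213]
tool_rot: [-0.589, 0.712, -0.298, 0.241]
force: [-0.5, 0.1, 0.4]
finger_gap: 0.911
```

```bash
python3 -c "
from h import *
lid()
plan([-125,-27,228],50,12,0)"
```

```text
lid [299, 125] (np.float64(0.41500000000000004), np.float64(4.55714462293651)) [178, 113] (np.float64(0.41500000000000004), np.float64(0.5774270498303788))
t 21.42 fix [-86.5 -26.8 213.6] pitch 44.9 F [-0.1  0.2  1.1] q [-0.36  0.3   2.3   2.69  0.26  0.32] gap 0.92
rot/row [-0.32 -0.35 -7.46]
[0.0, 1.4, -3.1]
[-0.2, 1.4, -3.1]
[-0.4, 1.4, -3.1]
[-0.6, 1.4, -3.1]
[-0.8, 1.3, -3.1]
[-1.0, 1.2, -3.1]
[-1.1, 1.1, -3.1]
[-1.3, 0.9, -3.0]
[-1.4, 0.8, -3.0]
[-1.5, 0.6, -3.0]
[-1.6, 0.4, -3.0]
[-1.7, 0.2, -3.0]
```

>>> send_rows --motion '[{"gripper": 0,"travel": [0,1.4,-3],"rotation": [-0.3,-0.3,-7]},{"gripper": 0,"travel": [-0.2,1.4,-3],"rotation": [-0.3,-0.3,-7]},{"gripper": 0,"travel": [-0.4,1.4,-3],"rotation": [-0.3,-0.3,-7]},{"gripper": 0,"travel": [-0.6,1.4,-3],"rotation": [-0.3,-0.3,-7]},{"gripper": 0,"travel": [-0.8,1.3,-3],"rotation": [-0.3,-0.3,-7]},{"gripper": 0,"travel": [-1,1.2,-3],"rotation": [-0.3,-0.3,-7]},{"gripper": 0,"travel": [-1.1,1.1,-3],"rotation": [-0.3,-0.3,-7]},{"gripper": 0,"travel": [-1.3,0.9,-3],"rotation": [-0.3,-0.3,-7]},{"gripper": 0,"travel": [-1.4,0.8,-3],"rotation": [-0.3,-0.3,-7]},{"gripper": 0,"travel": [-1.5,0.6,-3],"rotation": [-0.3,-0.3,-7]},{"gripper": 0,"travel": [-1.6,0.4,-3],"rotation": [-0.3,-0.3,-7]},{"gripper": 0,"travel": [-1.7,0.2,-3],"rotation": [-0.3,-0.3,-7]}]'

```text
t: 22.42
tcp_pos: [0.49, -0.0311, 0.2263]
tool_rot: [0.929, -0.134, 0.345, 0.018]
force: [-0.1, 0.2, -0.0]
finger_gap: -0.004
```

```bash
python3 -c "
from h import *
plan([-125,-27,222],70,8,0)"
```

```text
t 22.42 fix [-123.2  -26.4  226.3] pitch 49.6 F [-0.1  0.2 -0. ] q [-0.37  0.19  2.29  1.84  0.12 -0.32] gap -0.0
rot/row [-0.12 -2.55 -0.65]
[-0.5, 0.1, 0.3]
[-0.5, 0.1, 0.3]
[-0.5, 0.1, 0.3]
[-0.5, 0.1, 0.3]
[-0.5, 0.1, 0.4]
[-0.4, 0.1, 0.4]
[-0.4, 0.1, 0.4]
[-0.4, 0.1, 0.4]
```

>>> send_rows --motion '[{"gripper": 0,"travel": [-0.4,0,0.2],"rotation": [0,-1,-0.4]},{"gripper": 0,"travel": [-0.4,0,0.2],"rotation": [0,-1,-0.4]},{"gripper": 0,"travel": [-0.4,0,0.2],"rotation": [0,-1,-0.4]},{"gripper": 0,"travel": [-0.4,0,0.2],"rotation": [0,-1.5,-0.4]},{"gripper": 0,"travel": [-0.4,0,0.2],"rotation": [0,-1.5,-0.4]},{"gripper": 0,"travel": [-0.4,0,0.2],"rotation": [0,-2,-0.4]},{"gripper": 0,"travel": [-0.4,0,0.2],"rotation": [0,-2,-0.4]},{"gripper": 0,"travel": [-0.4,0,0.2],"rotation": [0,-2,-0.4]},{"gripper": 0,"travel": [-0.4,0,0.2],"rotation": [0,-2,-0.4]},{"gripper": 0,"travel": [-0.4,0,0.2],"rotation": [0,-2,-0.4]},{"gripper": 0,"travel": [-0.4,0,0.2],"rotation": [0,-2,-0.4]},{"gripper": 0,"travel": [-0.4,0,0.2],"rotation": [0,-2,-0.4]}]'

```text
t: 23.42
tcp_pos: [0.4897, -0.0264, 0.223]
tool_rot: [0.972, -0.104, 0.209, 0.003]
force: [-1.0, 0.0, -0.5]
finger_gap: -0.003
```

```bash
python3 -c "
from h import *
from fk import push
lid()
plan(push(65,-25,8,.42,-27),65,6,0)"
```

```text
lid [299, 125] (np.float64(0.41500000000000004), np.float64(4.55714462293651)) [178, 113] (np.float64(0.41500000000000004), np.float64(0.5774270498303788))
t 23.47 fix [-122.1  -22.2  224.1] pitch 65.8 F [2.  0.5 0. ] q [-0.34  0.18  2.06  0.19  0.49  1.29] gap -0.0
rot/row [-0.28  0.13 -0.24]
[-3.8, 1.1, 5.7]
[-3.8, 1.0, 5.7]
[-3.8, 1.0, 5.7]
[-3.8, 0.9, 5.7]
[-3.9, 0.9, 5.7]
[-3.9, 0.8, 5.7]
```

>>> send_rows --motion '[{"gripper": 0,"travel": [-3.8,1,5.7],"rotation": [-0.3,0.1,-0.2]},{"gripper": 0,"travel": [-3.8,1,5.7],"rotation": [-0.3,0.1,-0.2]},{"gripper": 0,"travel": [-3.8,1,5.7],"rotation": [-0.3,0.1,-0.2]},{"gripper": 0,"travel": [-3.8,1,5.7],"rotation": [-0.3,0.1,-0.2]},{"gripper": 0,"travel": [-3.8,1,5.7],"rotation": [-0.3,0.1,-0.2]},{"gripper": 0,"travel": [-3.8,1,5.7],"rotation": [-0.3,0.1,-0.2]}]'

```text
t: 23.97
tcp_pos: [0.4822, -0.03, 0.1819]
tool_rot: [0.972, -0.097, 0.213, 0.021]
force: [0.0, -1.0, 0.6]
finger_gap: -0.004
```

```bash
python3 -c "
from h import *
from fk import push
plan(push(65,30,8,.42,-27),65,8,0)"
```

```text
t 23.97 fix [-131.1  -26.8  181.9] pitch 65.2 F [ 0.2 -1.   0.6] q [-0.33  0.26  2.14  0.18  0.32  1.27] gap -0.0
rot/row [ 0.01  0.03 -0.03]
[0.3, 0.0, 6.8]
[0.3, 0.0, 6.8]
[0.3, 0.0, 6.8]
[0.3, 0.0, 6.8]
[0.3, 0.0, 6.8]
[0.3, 0.0, 6.8]
[0.3, 0.0, 6.8]
[0.3, 0.0, 6.8]
```

>>> send_rows --motion '[{"gripper": 0,"travel": [0.3,0,6.8],"rotation": [0,0,0]},{"gripper": 0,"travel": [0.3,0,6.8],"rotation": [0,0,0]},{"gripper": 0,"travel": [0.3,0,6.8],"rotation": [0,0,0]},{"gripper": 0,"travel": [0.3,0,6.8],"rotation": [0,0,0]},{"gripper": 0,"travel": [0.3,0,6.8],"rotation": [0,0,0]},{"gripper": 0,"travel": [0.3,0,6.8],"rotation": [0,0,0]},{"gripper": 0,"travel": [0.3,0,6.8],"rotation": [0,0,0]},{"gripper": 0,"travel": [0.3,0,6.8],"rotation": [0,0,0]}]'

```text
t: 24.63
tcp_pos: [0.5076, -0.0351, 0.133]
tool_rot: [0.972, -0.097, 0.213, 0.021]
force: [0.7, 0.7, 0.5]
finger_gap: 0.001
```

```bash
cat >> fk.py <<'E'
def swing(ph0,ph1,n,rate=.714,g1=0):   # rows following the lid from here to ph1
    from h import state
    s,r=state(); phis=np.linspace(ph0,ph1,n+1)[1:]; p0=s["tcp_pos"]
    for ph in phis:
        p=65+np.degrees(ph-.42)*rate; t=F.apply(push(p,30,g1,ph,-27)/1000)+O; r1=tool(p)
        print((r.inv().apply(t-p0)*1000).round(1).tolist(), np.degrees((r.inv()*r1).as_rotvec()).round(2).tolist()); p0,r=t,r1
E
python3 -c "
from fk import *
swing(.42,.55,9)"
```

```text
t 24.63 fix [-105.2  -26.8  133. ] pitch 65.3 F [0.6 0.8 0.5] q [-0.32  0.4   2.14  0.3   0.18  1.16] gap 0.0
[9.7, 0.1, -2.6] [0.06, -0.33, -0.25]
[1.9, -0.0, -2.1] [-0.0, -0.59, -0.0]
[1.9, 0.0, -2.1] [0.0, -0.59, 0.0]
[1.9, -0.0, -2.1] [-0.0, -0.59, 0.0]
[1.9, 0.0, -2.0] [0.0, -0.59, -0.0]
[2.0, -0.0, -2.0] [-0.0, -0.59, -0.0]
[2.0, 0.0, -2.0] [0.0, -0.59, 0.0]
[2.0, -0.0, -2.0] [0.0, -0.59, 0.0]
[2.0, 0.0, -2.0] [-0.0, -0.59, -0.0]
```

>>> send_rows --motion '[{"gripper": 0,"travel": [2,0,0],"rotation": [0,0,0]},{"gripper": 0,"travel": [2,0,0],"rotation": [0,0,0]},{"gripper": 0,"travel": [2,0,0],"rotation": [0,0,0]},{"gripper": 0,"travel": [2,0,-0.5],"rotation": [0,0,0]},{"gripper": 0,"travel": [2,0,-2],"rotation": [0,-0.6,0]},{"gripper": 0,"travel": [2,0,-2],"rotation": [0,-0.6,0]},{"gripper": 0,"travel": [2,0,-2],"rotation": [0,-0.6,0]},{"gripper": 0,"travel": [2,0,-2],"rotation": [0,-0.6,0]},{"gripper": 0,"travel": [2,0,-2],"rotation": [0,-0.6,0]},{"gripper": 0,"travel": [2,0,-2],"rotation": [0,-0.6,0]}]'

```text
t: 25.47
tcp_pos: [0.5162, -0.0361, 0.1516]
tool_rot: [0.979, -0.097, 0.178, 0.017]
force: [-4.0, 0.2, -4.9]
finger_gap: -0.002
```

```bash
python3 -c "
from fk import *; from h import lid
lid()
swing(.5,.8,12)"
```

```text
lid [303, 125] (np.float64(0.47000000000000003), np.float64(0.7112614151836311)) [176, 112] (np.float64(0.47500000000000003), np.float64(0.40293259111879226))
t 25.52 fix [-95.7 -26.3 152.3] pitch 69.3 F [-7.3  0.7 -0.5] q [-0.31  0.37  2.04  0.11  0.38  1.36] gap -0.0
[5.4, 0.7, -1.9] [-0.02, 0.03, -0.22]
[3.4, 0.0, -3.5] [0.0, -1.02, 0.0]
[3.5, -0.0, -3.4] [0.0, -1.02, 0.0]
[3.5, 0.0, -3.4] [-0.0, -1.02, 0.0]
[3.5, -0.0, -3.4] [0.0, -1.02, 0.0]
[3.5, -0.0, -3.3] [0.0, -1.02, 0.0]
[3.5, 0.0, -3.3] [0.0, -1.02, 0.0]
[3.6, -0.0, -3.3] [0.0, -1.02, 0.0]
[3.6, -0.0, -3.2] [0.0, -1.02, 0.0]
[3.6, 0.0, -3.2] [-0.0, -1.02, 0.0]
[3.6, -0.0, -3.2] [0.0, -1.02, 0.0]
[3.7, 0.0, -3.1] [-0.0, -1.02, 0.0]
```

>>> send_rows --motion '[{"gripper": 0,"travel": [2.4,0,-2.3],"rotation": [0,-0.7,0]},{"gripper": 0,"travel": [2.4,0,-2.3],"rotation": [0,-0.7,0]},{"gripper": 0,"travel": [2.4,0,-2.3],"rotation": [0,-0.7,0]},{"gripper": 0,"travel": [2.4,0,-2.3],"rotation": [0,-0.7,0]},{"gripper": 0,"travel": [2.4,0,-2.3],"rotation": [0,-0.7,0]},{"gripper": 0,"travel": [2.4,0,-2.2],"rotation": [0,-0.7,0]},{"gripper": 0,"travel": [2.4,0,-2.2],"rotation": [0,-0.7,0]},{"gripper": 0,"travel": [2.4,0,-2.2],"rotation": [0,-0.7,0]},{"gripper": 0,"travel": [2.4,0,-2.2],"rotation": [0,-0.7,0]},{"gripper": 0,"travel": [2.4,0,-2.2],"rotation": [0,-0.7,0]},{"gripper": 0,"travel": [2.4,0,-2.2],"rotation": [0,-0.7,0]},{"gripper": 0,"travel": [2.4,0,-2.2],"rotation": [0,-0.7,0]}]'

```text
t: 26.52
tcp_pos: [0.5338, -0.0396, 0.1857]
tool_rot: [0.99, -0.098, 0.104, 0.01]
force: [-7.7, 2.9, 0.7]
finger_gap: 0.001
```

```bash
python3 -c "
from fk import *; from h import lid
lid()
swing(.69,.9,12)" | head -5
```

```text
lid [303, 124] (np.float64(0.54), np.float64(1.0939034138802348)) [169, 111] (np.float64(0.675), np.float64(0.1551577453940506))
t 26.57 fix [-77.5 -26.3 186.6] pitch 77.9 F [-10.7   0.9   4.5] q [-0.3   0.35  1.84  0.03  0.74  1.45] gap 0.0
[3.3, 0.7, 0.2] [-0.05, 1.11, -0.22]
[2.5, -0.0, -2.3] [0.0, -0.72, 0.0]
[2.5, 0.0, -2.2] [0.0, -0.72, 0.0]
```

>>> send_rows --motion '[{"gripper": 0,"travel": [2.6,0,-2.2],"rotation": [0,-0.7,0]},{"gripper": 0,"travel": [2.6,0,-2.2],"rotation": [0,-0.7,0]},{"gripper": 0,"travel": [2.6,0,-2.2],"rotation": [0,-0.7,0]},{"gripper": 0,"travel": [2.6,0,-2.1],"rotation": [0,-0.7,0]},{"gripper": 0,"travel": [2.6,0,-2.1],"rotation": [0,-0.7,0]},{"gripper": 0,"travel": [2.6,0,-2.1],"rotation": [0,-0.7,0]},{"gripper": 0,"travel": [2.6,0,-2.1],"rotation": [0,-0.7,0]},{"gripper": 0,"travel": [2.6,0,-2],"rotation": [0,-0.7,0]},{"gripper": 0,"travel": [2.6,0,-2],"rotation": [0,-0.7,0]},{"gripper": 0,"travel": [2.6,0,-2],"rotation": [0,-0.7,0]},{"gripper": 0,"travel": [2.6,0,-2],"rotation": [0,-0.7,0]},{"gripper": 0,"travel": [2.6,0,-2],"rotation": [0,-0.7,0]}]'

```text
t: 27.57
tcp_pos: [0.5604, -0.045, 0.2169]
tool_rot: [0.995, -0.099, 0.032, 0.002]
force: [-10.3, 2.6, 8.0]
finger_gap: -0.001
```

```bash
python3 -c "
from fk import *; from h import lid
lid()
swing(.89,1.1,12)" | head -5
```

```text
lid [304, 127] (np.float64(0.81), np.float64(0.4748291952376654)) [161, 114] (np.float64(0.87), np.float64(0.364130330866236))
t 27.62 fix [-49.6 -26.5 217.6] pitch 86.1 F [-9.9  1.9  7.8] q [-0.28  0.4   1.62  0.01  1.05  1.48] gap -0.0
[0.0, 0.5, 1.2] [-0.06, 1.19, -0.23]
[2.6, 0.0, -2.1] [0.0, -0.72, 0.0]
[2.6, -0.0, -2.1] [-0.0, -0.72, 0.0]
```

>>> send_rows --motion '[{"gripper": 0,"travel": [2.6,0,-1.8],"rotation": [0,-0.6,0]},{"gripper": 0,"travel": [2.6,0,-1.8],"rotation": [0,-0.6,0]},{"gripper": 0,"travel": [2.6,0,-1.8],"rotation": [0,-0.6,0]},{"gripper": 0,"travel": [2.6,0,-1.8],"rotation": [0,-0.6,0]},{"gripper": 0,"travel": [2.6,0,-1.8],"rotation": [0,-0.6,0]},{"gripper": 0,"travel": [2.6,0,-1.8],"rotation": [0,-0.6,0]},{"gripper": 0,"travel": [2.6,0,-1.8],"rotation": [0,-0.6,0]},{"gripper": 0,"travel": [2.6,0,-1.8],"rotation": [0,-0.6,0]},{"gripper": 0,"travel": [2.6,0,-1.8],"rotation": [0,-0.6,0]},{"gripper": 0,"travel": [2.6,0,-1.8],"rotation": [0,-0.6,0]},{"gripper": 0,"travel": [2.6,0,-1.8],"rotation": [0,-0.6,0]},{"gripper": 0,"travel": [2.6,0,-1.8],"rotation": [0,-0.6,0]}]'

```text
t: 28.62
tcp_pos: [0.5931, -0.0516, 0.2402]
tool_rot: [0.995, -0.099, -0.028, -0.003]
force: [-7.8, 1.2, 4.3]
finger_gap: -0.001
```

```bash
python3 -c "
from fk import *; from h import lid
lid()
swing(1.08,1.3,12)" | head -5
```

```text
lid [303, 135] (np.float64(1.02), np.float64(1.1730472265257263)) [152, 123] (np.float64(1.085), np.float64(0.26081886366281287))
t 28.67 fix [-16.7 -26.7 240.5] pitch 93.1 F [-5.3  1.4  6. ] q [-0.27  0.47  1.42 -0.    1.3   1.5 ] gap 0.0
[-4.2, 0.3, 1.8] [-0.1, 0.32, -0.23]
[2.9, 0.0, -2.0] [-0.0, -0.75, -0.0]
[2.9, -0.0, -2.0] [0.0, -0.75, 0.0]
```

>>> send_rows --motion '[{"gripper": 0,"travel": [2.5,0,-1.6],"rotation": [0,-0.6,0]},{"gripper": 0,"travel": [2.5,0,-1.6],"rotation": [0,-0.6,0]},{"gripper": 0,"travel": [2.5,0,-1.6],"rotation": [0,-0.6,0]},{"gripper": 0,"travel": [2.5,0,-1.6],"rotation": [0,-0.6,0]},{"gripper": 0,"travel": [2.5,0,-1.6],"rotation": [0,-0.6,0]},{"gripper": 0,"travel": [2.5,0,-1.6],"rotation": [0,-0.6,0]},{"gripper": 0,"travel": [2.5,0,-1.6],"rotation": [0,-0.6,0]},{"gripper": 0,"travel": [2.5,0,-1.6],"rotation": [0,-0.6,0]}]'

```text
t: 29.33
tcp_pos: [0.6145, -0.056, 0.2507]
tool_rot: [0.993, -0.099, -0.069, -0.008]
force: [-4.6, 1.7, 0.7]
finger_gap: -0.002
```

```bash
python3 -c "
from h import *
lid();state()"
```

```text
lid [303, 144] (np.float64(1.16), np.float64(0.5509172406644153)) [150, 127] (np.float64(1.145), np.float64(0.5423565567444921))
t 29.38 fix [  4.9 -26.8 250.9] pitch 97.8 F [-4.8  1.   3.9] q [-0.27  0.54  1.28 -0.01  1.46  1.5 ] gap -0.0
```

>>> send_rows --motion '[{"gripper": 0,"travel": [1.5,0,-1],"rotation": [0,-0.4,0]},{"gripper": 0,"travel": [1.5,0,-1],"rotation": [0,-0.4,0]},{"gripper": 0,"travel": [1.5,0,-1],"rotation": [0,-0.4,0]},{"gripper": 0,"travel": [1.5,0,-1],"rotation": [0,-0.4,0]}]'

```text
t: 29.72
tcp_pos: [0.6219, -0.0575, 0.2535]
tool_rot: [0.992, -0.098, -0.081, -0.009]
force: [-4.0, 2.0, 2.4]
finger_gap: -0.002
```

```bash
python3 -c "
from h import *
lid();state()"
```

```text
lid [300, 146] (np.float64(1.19), np.float64(3.387009048322063)) [149, 130] (np.float64(1.18), np.float64(1.3221327239584149))
t 29.77 fix [ 12.1 -26.9 253.6] pitch 99.3 F [-6.1  2.   3.7] q [-0.27  0.56  1.24 -0.01  1.51  1.5 ] gap -0.0
```

>>> send_rows --motion '[{"gripper": 0,"travel": [1.5,0,-0.9],"rotation": [0,-0.4,0]},{"gripper": 0,"travel": [1.5,0,-0.9],"rotation": [0,-0.4,0]},{"gripper": 0,"travel": [1.5,0,-0.9],"rotation": [0,-0.4,0]},{"gripper": 0,"travel": [1.5,0,-0.9],"rotation": [0,-0.4,0]},{"gripper": 0,"travel": [1.5,0,-0.9],"rotation": [0,-0.4,0]},{"gripper": 0,"travel": [1.5,0,-0.9],"rotation": [0,-0.4,0]}]'

```text
t: 30.27
tcp_pos: [0.6196, -0.057, 0.2554]
tool_rot: [0.988, -0.098, -0.118, -0.012]
force: [-30.9, 6.6, 2.3]
finger_gap: 0.001
```

```bash
python3 -c "
from h import *
lid();state()"
```

```text
lid [302, 147] (np.float64(1.2), np.float64(1.3135513548566915)) [144, 135] (np.float64(1.26), np.float64(0.47731340801638744))
t 30.32 fix [  8.8 -26.8 255.3] pitch 103.7 F [-28.    0.8   5.5] q [-0.26  0.59  1.18 -0.01  1.61  1.51] gap -0.0
```

>>> send_rows --motion '[{"gripper": 0,"travel": [1.2,0,-0.6],"rotation": [0,-0.3,0]},{"gripper": 0,"travel": [1.2,0,-0.6],"rotation": [0,-0.3,0]},{"gripper": 0,"travel": [1.2,0,-0.6],"rotation": [0,-0.3,0]},{"gripper": 0,"travel": [1.2,0,-0.6],"rotation": [0,-0.3,0]}]'

```text
t: 30.65
tcp_pos: [0.6179, -0.0567, 0.2563]
tool_rot: [0.986, -0.098, -0.137, -0.014]
force: [-42.9, 7.6, 4.7]
finger_gap: -0.001
```

```bash
python3 -c "
from h import *
lid();state()"
```

```text
lid [302, 147] (np.float64(1.2), np.float64(1.3135513548566915)) [144, 135] (np.float64(1.26), np.float64(0.47731340801638744))
t 30.7 fix [  7.2 -26.8 256.2] pitch 105.8 F [-40.5  -1.5   6.5] q [-0.26  0.61  1.15 -0.02  1.65  1.51] gap -0.0
```

The lid stopped moving and the force climbed, so this is the stop. I back off at once.

>>> send_rows --motion '[{"gripper": 0,"travel": [-4,0,0],"rotation": [0,0,0]},{"gripper": 0,"travel": [-4,0,0],"rotation": [0,0,0]},{"gripper": 0,"travel": [-4,0,0],"rotation": [0,0,0]},{"gripper": 0,"travel": [-4,0,0],"rotation": [0,0,0]},{"gripper": 0,"travel": [-4,0,0],"rotation": [0,0,0]},{"gripper": 0,"travel": [-4,0,0],"rotation": [0,0,0]}]'

```text
t: 31.2
tcp_pos: [0.6161, -0.0574, 0.2639]
tool_rot: [0.989, -0.098, -0.109, -0.011]
force: [-0.2, 0.1, 0.5]
finger_gap: -0.0
```

```bash
python3 -c "
from h import *
im=lid();state()
a=cv2.approxPolyDP(rail(im),3,True)[:,0].tolist(); print(a)
for t in(1.15,1.2,1.25,1.3): print(t,[proj('scene',lidpt(t,y,e)).round(1).tolist() for y in(140,-140) for e in(True,False)], [proj('top',lidpt(t,y,True)).round(1).tolist() for y in(140,-140)])
print(cv2.approxPolyDP(rail(manip.snapshot('top')),3,True)[:,0].tolist())"
```

```text
lid [302, 147] (np.float64(1.2), np.float64(1.3135513548566915)) [144, 136] (np.float64(1.27), np.float64(0.02115928990543365))
t 31.25 fix [  4.8 -27.7 264.4] pitch 102.7 F [-1.   0.3 -0.4] q [-0.27  0.57  1.19 -0.01  1.6   1.5 ] gap -0.0
[[144, 136], [149, 159], [299, 174], [302, 147], [146, 131]]
1.15 [[304.2, 143.4], [304.6, 137.2], [148.7, 127.1], [152.7, 121.6]] [[229.3, 158.7], [360.9, 187.2]]
1.2 [[303.9, 147.2], [304.4, 140.3], [146.5, 130.6], [150.5, 124.4]] [[230.4, 153.5], [362.2, 182.1]]
1.25 [[303.6, 151.3], [304.2, 143.8], [144.3, 134.4], [148.3, 127.5]] [[231.4, 148.3], [363.5, 176.9]]
1.3 [[303.2, 155.8], [303.9, 147.7], [142.1, 138.5], [146.1, 131.0]] [[232.5, 143.1], [364.7, 171.7]]
[[232, 147], [231, 152], [282, 162], [281, 155]]
```

>>> send_rows --motion '[{"gripper": 0,"travel": [-5,0,0],"rotation": [0,0,0]},{"gripper": 0,"travel": [-7,0,0],"rotation": [0,0,0]},{"gripper": 0,"travel": [-8,0,0],"rotation": [0,0,0]},{"gripper": 0,"travel": [-8,0,0],"rotation": [0,0,0]},{"gripper": 0,"travel": [-8,0,0],"rotation": [0,0,0]},{"gripper": 0,"travel": [-8,0,0],"rotation": [0,0,0]},{"gripper": 0,"travel": [-8,0,0],"rotation": [0,0,0]},{"gripper": 0,"travel": [-8,0,0],"rotation": [0,0,0]},{"gripper": 0,"travel": [-8,0,0],"rotation": [0,0,0]},{"gripper": 0,"travel": [-8,0,0],"rotation": [0,0,0]},{"gripper": 0,"travel": [0,0,0],"rotation": [0,0,0]},{"gripper": 0,"travel": [0,0,0],"rotation": [0,0,0]}]'

```text
t: 32.3
tcp_pos: [0.5419, -0.042, 0.2809]
tool_rot: [0.989, -0.098, -0.111, -0.011]
force: [-0.2, -0.7, 0.1]
finger_gap: -0.002
```

```bash
python3 -c "
from h import *
state(); im=manip.snapshot('scene'); print(cv2.approxPolyDP(rail(im),3,True)[:,0].tolist())
t0=cv2.imread('pics/top0.png'); t1=manip.snapshot('top')[:,:,::-1].copy(); s0=cv2.imread('pics/scene0.png'); s1=im[:,:,::-1]
# meter (yellow), reel+cutters (light blue): centroids before/after
def cen(a,lo,hi,x0,x1,y0,y1):
    m=cv2.inRange(cv2.cvtColor(a,cv2.COLOR_BGR2HSV),lo,hi)[y0:y1,x0:x1]; M=cv2.moments(m,True); return round(M['m10']/M['m00'],2),round(M['m01']/M['m00'],2),M['m00']
for nm,lo,hi,bx in(('meter',(20,120,120),(35,255,255),(160,215,120,200)),('reel',(100,120,60),(125,255,255),(352,390,190,220)),('cutters',(100,120,60),(125,255,255),(356,392,228,285))):
    print(nm,cen(t0,lo,hi,*bx),cen(t1,lo,hi,*bx))
for nm,lo,hi,bx in(('meter',(20,120,120),(35,255,255),(315,385,190,280)),('reel',(100,120,60),(125,255,255),(115,165,182,218)),('cutters',(100,120,60),(125,255,255),(125,158,135,178))):
    print('s',nm,cen(s0,lo,hi,*bx),cen(s1,lo,hi,*bx))"
```

```text
t 32.3 fix [-70.2 -27.1 280.9] pitch 102.8 F [-0.  -0.7  0.1] q [-0.27  0.45  1.37 -0.02  1.54  1.5 ] gap -0.0
[[144, 135], [149, 159], [299, 174], [302, 147], [146, 131]]
meter (30.44, 42.07, 640.0) (30.34, 42.09, 655.0)Traceback (most recent call last):
  File "<string>", line 9, in <module>
    print(nm,cen(t0,lo,hi,*bx),cen(t1,lo,hi,*bx))
                               ~~~^^^^^^^^^^^^^^
  File "<string>", line 7, in cen
    m=cv2.inRange(cv2.cvtColor(a,cv2.COLOR_BGR2HSV),lo,hi)[y0:y1,x0:x1]; M=cv2.moments(m,True); return round(M['m10']/M['m00'],2),round(M['m01']/M['m00'],2),M['m00']
                                                                                                             ~~~~~~~~^~~~~~~~~
ZeroDivisionError: float division by zero
```

```bash
python3 -c "
from h import *
s0=cv2.imread('pics/scene0.png'); s1=manip.snapshot('scene')[:,:,::-1].copy(); t1=manip.snapshot('top')[:,:,::-1]
print('top reel px mean colour',t1[195:215,360:380].mean((0,1)).round(), 'before',cv2.imread('pics/top0.png')[195:215,360:380].mean((0,1)).round())
def cen(a,lo,hi,x0,x1,y0,y1):
    M=cv2.moments(cv2.inRange(cv2.cvtColor(a,cv2.COLOR_BGR2HSV),lo,hi)[y0:y1,x0:x1],True); m=max(M['m00'],1); return round(M['m10']/m,2),round(M['m01']/m,2),m
for nm,lo,hi,bx in(('meter',(20,120,120),(35,255,255),(315,385,190,280)),('reel',(100,120,60),(125,255,255),(115,165,182,218)),('cutters',(100,120,60),(125,255,255),(125,158,135,178))):
    print(nm,cen(s0,lo,hi,*bx),cen(s1,lo,hi,*bx))"
```

```text
top reel px mean colour [118. 110.  86.] before [228. 142.  54.]
meter (31.13, 49.86, 948.0) (31.38, 50.64, 1008.0)
reel (23.16, 15.07, 594.0) (23.14, 15.05, 594.0)
cutters (17.33, 22.32, 404.0) (20.44, 17.8, 565.0)
```

```bash
python3 -c "
from h import *
f=lambda a:cv2.inRange(cv2.cvtColor(a,cv2.COLOR_BGR2HSV),(100,120,60),(125,255,255))[135:185,125:143]
a=f(cv2.imread('pics/scene0.png'));s1=manip.snapshot('scene')[:,:,::-1].copy();b=f(s1)
print((a>0).sum(),(b>0).sum(),(a!=b).sum()); print(cv2.approxPolyDP(rail(s1[:,:,::-1].copy()),3,True)[:,0].tolist()); state()
manip.sign_off()"
```

```text
205 206 1
[[144, 135], [149, 159], [299, 174], [302, 147], [146, 131]]
t 32.55 fix [-69.7 -27.1 280.3] pitch 102.9 F [-0.2 -0.5  0. ] q [-0.27  0.45  1.37 -0.02  1.54  1.5 ] gap 0.0
the job is handed in; nothing more can be done
```

The lid is open at its stop and stayed there after I let go. I handed the job in at 32.6 s with the robot touching nothing.

**How it went:** I put the open jaws around the lid's front edge and felt along underneath until the catch met the finger, then pushed it left about 19 mm. I kept it aside while lifting the lid and lifted to about 0.4 rad, then changed grip and swung the lid up with the closed fingers at about 0.2 rad/s.

**Last checks:**
- **Lid:** the lip corners in the picture match 1.30 rad within about 2 pixels and did not move after I withdrew. My first corner reading gave 1.2–1.26 rad, because it used the wrong edge of the skirt.
- **Wrist force:** about 0 N at the end.
- **Meter, reel and cutters:** they match the first picture to within about a pixel. The arm hid the reel in the top view, so I checked the reel and the cutters only in the scene view.

**What disagreed or went less well:**
- **Finger length:** the fingers looked 27 mm shorter than the reported tool point in both cameras, and I worked to the pictures.
- **Catch slipped back:** it sprang back past the finger late in the lift. When I next measured, the lid edge was about 22 mm up, past the 15 mm needed.
- **Load on the catch:** just after that the finger apparently jammed on the catch at about 30 N, until I eased off and moved clear.
- **Force at the stop:** the fingertips pressed the lid with up to about 43 N before I backed off. That is over 40 N, though the limit is stated for the arm and the gripper's body. The wrist limit is 120 N.

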